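Load the UV steriliser with block dishes

ROBOT

A 7-joint arm with a two-finger parallel gripper is mounted at the origin on the work surface. World frame = base frame: x ahead of the robot, y to its left, z up, the work surface at z = 0. Lengths are in m, angles in rad, forces in N, time in s.
With the tool pointing down it reaches from about 0.35 to 0.9 m from the base axis. Payload 8.1 kg.
Tool frame: the origin (TCP) lies where the fingers leave the gripper's body, on its centre line; the fingertips stand 66 mm ahead of it and the grasp point (between the pads) lies 47 mm ahead of it (arm.tip_reach is the distance from the TCP to the fingertips, in m); z points along the fingers, y is the direction in which the jaws open and shut (so a half turn about z gives the same grasp; the last joint's range is limited). The gripper opens to 92 mm and grips with 3 to 60 N. Pads are 19 mm wide; open, the fingers measure 130 mm over their backs; the gripper's body (75 mm by 190 mm) begins 47 mm behind the grasp point.
Start: joints at [1.061, 0.434, 0.025, 1.573, -0.012, 1.134, -0.075], TCP at [0.247, -0.574, 0.292] pointing down, gripper open.
Joint ranges: [-2.62, 2.62], [-0.44, 2.09], [-1.27, 1.32], [0.08, 2.57], [-1.32, 4.46], [0.12, 2], [-2.74, 2.74]. Speed limits (rad/s): [2.22, 2.22, 3.01, 3.01, 3.14, 3.14, 3.14].

INTERFACE

Orientations are given as a rotation vector (axis times angle).
In Python, from cell import arm gives the robot as it stands.
- The arm moves only by the tool carry_out, never from a script. Its argument "plan" is a list of rows, each a list of 5 numbers: the shift along the world's x, y, z in cm, then the turn about the world's z in rad, then the finger opening in cm, from 0 to 9.18. In form: [[tx, ty, tz, spin, fingers], ...]. A call has 1 to 20 rows; each row is the pose to reach, as a shift and turn from the pose measured when the call began; what a row does not reach only later rows make up. A row lasts 1/10 s, in which the tool goes at most 50 mm and 8.59 degrees, less where a joint would pass 70% of its speed; a pose out of reach is approached as far as the arm can. A call with a gripper value outside its range is refused whole. The fingers move at their own pace and stop on an object; "squeeze" is the grip in N (left out, the last holds). Time passes only in rows, so rows that repeat a pose let the fingers close. It gives the time, the measured TCP pose, the force and the opening at its end, in the units of the state.
- arm.observe(): the state, without advancing time (a new reading comes with each control period).
- arm.get_image(name): name is "side" or "top"; returns (picture, depth): 384x512x3 uint8, red, green, blue; 384x512 float32, m along the optical axis (not along the pixel's ray), 0 where there is no reading.
- arm.get_calibration(name): a dict with "intrinsics" (3x3 intrinsics, pixels), "rvec" (rotation vector, rad) and "tvec" (3), from world to camera coordinates, as OpenCV has them. Camera axes: x right, y down, z forward; pixel columns grow to the right and rows downward; lengths in m; the calibration is good to about 2 mm. A picture is of the moment at which its call begins. get_calibration takes no time and is no camera call.
- arm.sign_off(): hands the job in, once; it reports no verdict.
The state is a dict: "clock": time; "joints": joint angles; "dq": joint speeds; "joint_efforts": joint torques, N m; "position": TCP position; "ee_rot": TCP orientation; "force": force on the tool from outside, world axes, zero at the start; "ft_torque": the same for the moment, N m; "width": opening from 0.0 (shut) to 1.0 (fully open).
Only numpy, scipy, OpenCV 4.12 (cv2) and the standard library are available. Lean on these libraries where they do the work, as an engineer would, in place of code of your own. Each camera call takes 0.05 s, during which the arm holds its last target. There are 200 camera calls.

TASK

Press the red release button so that the steriliser's lid springs fully open, then lay every black block dish in a nest of its own, flat on the nest's floor with its hollow facing up. When all the dishes are in, push the lid down until it latches shut, and leave the bottle, the glass dish and the jar where they are.

Things in the scene. Friction and masses are not known exactly. Their poses are not given: they have to be found in the camera images.
- uv_box: The UV steriliser's base, a white slab fixed to the bench, 195 x 300 mm and 24 mm high. Its origin is at bench level, 65 mm from its hinge-side edge and midway along its 300 mm length. Its x axis points from the button side to the hinge side, its y axis along its length, its z axis up. Five square nests lie in a row along y on its top.
- release (a joint): The red release button on the base's front ledge: 0 when up, 0.006 (m) when fully down; it moves straight down against a spring (about 1 N at first, 4 N fully down, up to 1 N more while it carries the catch). Pressed about 3 mm or more, it lets go of the lid; it comes back up by itself. It dips by itself while the lid snaps shut.
- release_top (a point): The centre of the red button's top face, 26 mm across, in a grey collar 42 mm across. 106 mm from the base's origin towards -x of the base and about 46 mm above the bench.
- lid (a joint): Angle of the blue clamshell lid (rad): about 0.01 when shut and latched, 2.1 fully open at its stop. The hinge is sprung: unlatched, the lid swings open by itself to the stop in about a second, and to shut it one must push it all the way down (2 to 4 N at its free edge, up to about 10 N in the last 12 mm, from 0.1 rad, where the catch is met) until the catch snaps in at less than 0.01; it then stays shut.
- lid_hinge (a point): Middle of the lid's hinge axis, which runs along the base's y axis, 24 mm above the bench, 58 mm from the base's origin towards +x of the base.
- lid_edge (a point): Point on the lid: middle of its free upper edge, 116 mm out from the hinge and, when shut, 40 mm above it. The lid is a shell 116 x 290 mm and 40 mm deep, walls 4 mm, open below; a tab 40 mm wide stands 12 mm out from its free side beside the catch. Open, the lid stands up beyond the hinge, its smooth outer face away from the base, with this edge about 93 mm beyond the hinge and 105 mm above the bench.
- nest0 (a point): Centre of the floor of a square nest, 24 mm above the bench: 46 x 46 mm inside, sides along the base's x and y, bounded by grey ribs 5 mm high. The nests are 54 mm apart along the base's y; across the base (along its x) there is free room for fingers beside a dish, between neighbouring nests there is not.
- nest1 (a point): Centre of the floor of a square nest, 24 mm above the bench: 46 x 46 mm inside, sides along the base's x and y, bounded by grey ribs 5 mm high. The nests are 54 mm apart along the base's y; across the base (along its x) there is free room for fingers beside a dish, between neighbouring nests there is not.
- nest2 (a point): Centre of the floor of a square nest, 24 mm above the bench: 46 x 46 mm inside, sides along the base's x and y, bounded by grey ribs 5 mm high. The nests are 54 mm apart along the base's y; across the base (along its x) there is free room for fingers beside a dish, between neighbouring nests there is not.
- nest3 (a point): Centre of the floor of a square nest, 24 mm above the bench: 46 x 46 mm inside, sides along the base's x and y, bounded by grey ribs 5 mm high. The nests are 54 mm apart along the base's y; across the base (along its x) there is free room for fingers beside a dish, between neighbouring nests there is not.
- nest4 (a point): Centre of the floor of a square nest, 24 mm above the bench: 46 x 46 mm inside, sides along the base's x and y, bounded by grey ribs 5 mm high. The nests are 54 mm apart along the base's y; across the base (along its x) there is free room for fingers beside a dish, between neighbouring nests there is not.
- dish0: Black block dish, 40 x 40 mm, 18 mm thick, 50 to 85 g; a round white-bottomed hollow, 31 mm across, in one square face. Origin: its centre; x axis: out of the hollowed face; y and z: out of its sides. Starts on the pale green mat (2 mm thick), on one side with the hollow facing left or right, or hollow down. It stands steadily on any side, so two quarter turns turn it over. May be absent.
- dish1: Black block dish, 40 x 40 mm, 18 mm thick, 50 to 85 g; a round white-bottomed hollow, 31 mm across, in one square face. Origin: its centre; x axis: out of the hollowed face; y and z: out of its sides. Starts on the pale green mat (2 mm thick), on one side with the hollow facing left or right, or hollow down. It stands steadily on any side, so two quarter turns turn it over. May be absent.
- dish2: Black block dish, 40 x 40 mm, 18 mm thick, 50 to 85 g; a round white-bottomed hollow, 31 mm across, in one square face. Origin: its centre; x axis: out of the hollowed face; y and z: out of its sides. Starts on the pale green mat (2 mm thick), on one side with the hollow facing left or right, or hollow down. It stands steadily on any side, so two quarter turns turn it over. May be absent.
- dish3: Black block dish, 40 x 40 mm, 18 mm thick, 50 to 85 g; a round white-bottomed hollow, 31 mm across, in one square face. Origin: its centre; x axis: out of the hollowed face; y and z: out of its sides. Starts on the pale green mat (2 mm thick), on one side with the hollow facing left or right, or hollow down. It stands steadily on any side, so two quarter turns turn it over. May be absent.
- dish4: Black block dish, 40 x 40 mm, 18 mm thick, 50 to 85 g; a round white-bottomed hollow, 31 mm across, in one square face. Origin: its centre; x axis: out of the hollowed face; y and z: out of its sides. Starts on the pale green mat (2 mm thick), on one side with the hollow facing left or right, or hollow down. It stands steadily on any side, so two quarter turns turn it over. May be absent.
- bottle: A white bottle with a blue cap, 52 mm across, 85 mm tall; not part of the job. Origin at the centre of its underside.
- petri: A closed glass dish, 86 mm across, 15 mm high; not part of the job. Origin at the centre of its underside.
- jar: An amber jar with an orange lid, 44 mm across, 60 mm tall; not part of the job. Origin at the centre of its underside.

How it is judged:
By the outcome, as a careful person would: the job done as asked, in the order asked, and still so for the second after the job is handed in, with the robot touching nothing.
Of dish0, dish1, dish2, dish3, dish4 only 4 to 5 are there at a start; the rules pass over those that are not, and their reading is None.
At some moment in a run one of dish0, dish1, dish2, dish3, dish4 may be knocked a few centimetres aside while the robot is not near it.
It also fails if it takes over 210 s, if anything falls off the work surface, if the arm or the gripper's body presses on something with over 40 N, if the wrist force passes 120 N, or if a joint passes its speed limit or range.

## Working session

There is one attempt and no reset: what is moved stays moved. The work goes in short steps, Python scripts to look and compute and a tool call to move; the robot and the scene stay as the last step left them, time stands still between calls to the robot, and variables do not carry over. Pictures are saved under pics/ and viewed, about 12 in all and at most 16, crops included, and the job is handed in when it is done.

Besides the shell and the picture viewer there is one more tool, called by a JSON object that holds its "fn" and its "kwargs". carry_out: Moves the arm, as the interface text tells. Its arguments: {"type":"object","properties":{"plan":{"type":"array"},"squeeze":{"type":"number"}},"required":["plan"]}

```bash
ls; mkdir -p pics; cat > h.py <<'E'
import numpy as np, cv2
from cell import arm
def snap(name):
    rgb,d=arm.get_image(name); c=arm.get_calibration(name)
    return rgb,d,c
def world(c,uv,depth):
    K=np.array(c["intrinsics"]);R,_=cv2.Rodrigues(np.array(c["rvec"],float));t=np.array(c["tvec"],float).reshape(3)
    uv=np.atleast_2d(uv).astype(float)
    ray=(np.linalg.inv(K)@np.c_[uv,np.ones(len(uv))].T).T*np.atleast_1d(depth)[:,None]
    return (ray-t)@R
def cloud(d,c):
    v,u=np.mgrid[0:d.shape[0],0:d.shape[1]]
    return world(c,np.c_[u.ravel(),v.ravel()],d.ravel()).reshape(*d.shape,3)
def plane(c,uv,z):
    a=world(c,uv,np.ones(len(np.atleast_2d(uv))));o=world(c,uv,np.zeros(len(np.atleast_2d(uv))))
    return o+(a-o)*((z-o[:,2])/(a-o)[:,2])[:,None]
def save(rgb,name): cv2.imwrite("pics/"+name,rgb[:,:,::-1])
E
python3 - <<'E'
from h import *
for n in("top","side"):
    r,d,c=snap(n); save(cv2.resize(r,(768,576)),n+"0.png"); np.savez(n+"0.npz",r=r,d=d)
    R,_=cv2.Rodrigues(np.array(c["rvec"],float)); print(n,-R.T@np.array(c["tvec"]).ravel(),c["intrinsics"]); print(R)
s=arm.observe(); print(s)
E
```

```text
pics
top [ 0.51913398 -0.10493012  1.23906747] [[379.02677451   0.         257.44741509]
 [  0.         379.02677451 187.14874814]
 [  0.           0.           1.        ]]
[[ 2.49887343e-02 -9.99687699e-01  2.61109775e-04]
 [-9.97775339e-01 -2.49570784e-02 -6.18184203e-02]
 [ 6.18056309e-02  1.28423519e-03 -9.98087378e-01]]
side [ 0.47626532 -0.93845806  0.62297952] [[388.37195482   0.         257.01669111]
 [  0.         388.37195482 188.89687642]
 [  0.           0.           1.        ]]
[[ 0.99087386 -0.13300077  0.02190428]
 [-0.05282126 -0.53264032 -0.84469178]
 [ 0.12401176  0.83582599 -0.53480464]]
{'clock': 0.1, 'joints': array([ 1.0613921 ,  0.43512792,  0.02500602,  1.57397874, -0.01160317,
        1.13400857, -0.07509493]), 'dq': array([ 0.00093372, -0.00069231, -0.00066428, -0.00201774,  0.0002517 ,
        0.00079927, -0.00172285]), 'joint_efforts': array([ 4.08229200e-03, -6.69128966e+01,  9.88953710e-01, -3.15146434e+01,
       -6.03713770e-02,  3.74653889e-02,  1.00082966e-04]), 'position': array([ 0.24710072, -0.57369048,  0.29155012]), 'ee_rot': array([-3.07557088e+00, -6.34198036e-01,  6.43813483e-04]), 'force': array([0.25289299, 0.23966008, 0.7001542 ]), 'ft_torque': array([-0.02599798,  0.04753856,  0.01926049]), 'width': 0.9983873192410028}
```

View pics/top0.png

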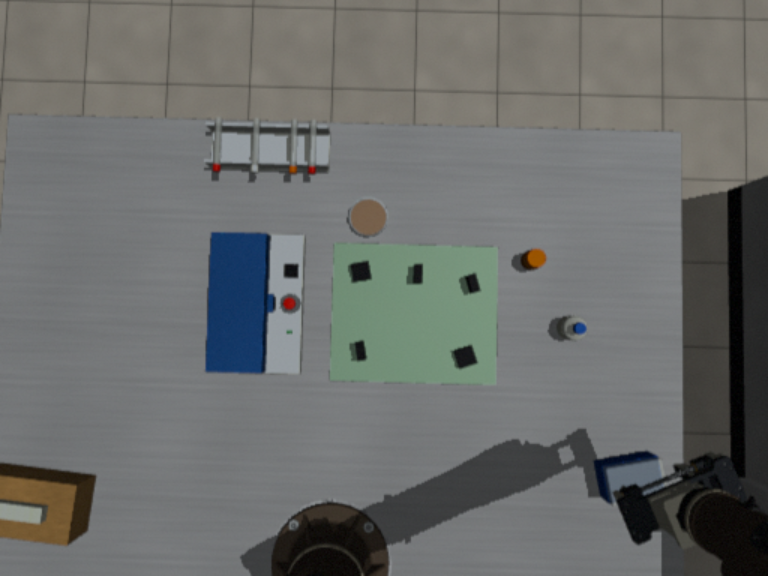

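View pics/side0.png

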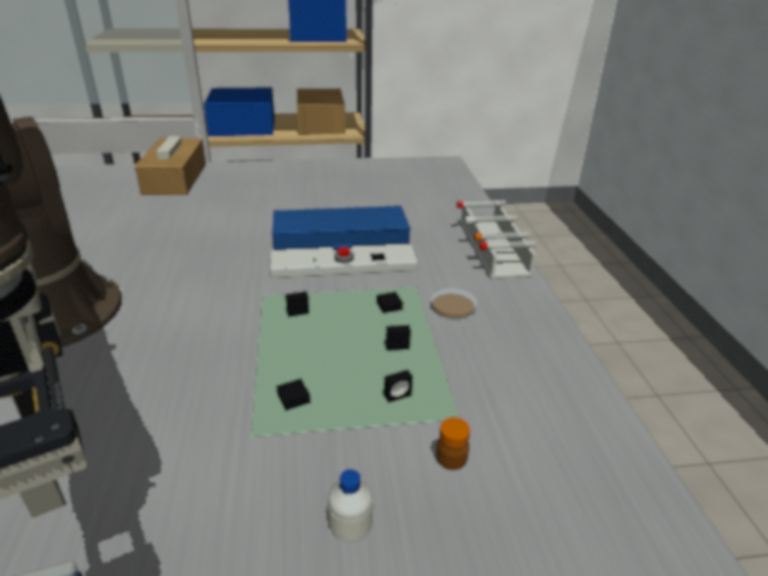

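The top view (768 px wide) shows the box at the left: lid blue, button at (290,303). The mat carries five black dishes, at (360,271), (417,274), (471,284), (359,351) and (465,356). In the side view, one standing dish shows its white hollow at (398,385). Next I'll measure these.

```bash
cat > m.py <<'E'
from h import *
def rect(pts):
    (c,s,a)=cv2.minAreaRect(pts.astype(np.float32)*1000); return np.round(c,1),np.round(s,1),round(a,1)
def dishes(r,d,c,xmin=0.35,xmax=.75,ymin=-.4,ymax=.12):
    P=cloud(d,c); hsv=cv2.cvtColor(r,cv2.COLOR_RGB2HSV)
    m=(hsv[...,2]<60)&(P[...,0]>xmin)&(P[...,0]<xmax)&(P[...,1]>ymin)&(P[...,1]<ymax)&(P[...,2]<.09)&(P[...,2]>.012)
    n,l,st,ce=cv2.connectedComponentsWithStats(m.astype(np.uint8))
    out=[]
    for i in range(1,n):
        if st[i,4]<25: continue
        q=P[l==i]; zt=np.percentile(q[:,2],90); f=q[q[:,2]>zt-.006]
        out.append((st[i,4],np.round(ce[i]),round(zt*1000,1),rect(f[:,:2])))
    return out
E
python3 - <<'E'
from m import *
for n in("top","side"):
    z=np.load(n+"0.npz"); r,d=z['r'],z['d']; c=arm.get_calibration(n); P=cloud(d,c); hsv=cv2.cvtColor(r,cv2.COLOR_RGB2HSV).astype(int)
    print(n)
    for o in dishes(r,d,c): print(o)
    inb=(P[...,0]>.35)&(P[...,0]<.8)&(P[...,1]>0.0)&(P[...,1]<.4)
    red=inb&((hsv[...,0]<8)|(hsv[...,0]>172))&(hsv[...,1]>150); q=P[red]; print("red",len(q),np.median(q,0),q[:,:2].mean(0),np.percentile(q[:,2],90))
    blue=inb&(abs(hsv[...,0]-110)<15)&(hsv[...,1]>150)&(hsv[...,2]>50); q=P[blue]; print("lid",len(q),rect(q[q[:,2]>.055][:,:2]),np.median(q[:,2]))
    white=inb&(hsv[...,1]<40)&(P[...,2]>.018)&(P[...,2]<.03); q=P[white];print("base",len(q),rect(q[:,:2]),np.median(q[:,2]))
    br=(P[...,0]>.6)&(P[...,0]<.8)&(P[...,1]>-.1)&(P[...,1]<.1)&(abs(hsv[...,0]-10)<8)&(hsv[...,1]>60); q=P[br];print("petri",rect(q[:,:2]))
    g=(abs(hsv[...,0]-60)<20)&(hsv[...,1]>40)&(P[...,2]<.01); q=P[g];print("mat",rect(q[:,:2]),np.median(q[:,2]))
E
```

```text
top
(np.int32(28), array([349., 174.]), np.float64(41.5), (array([ 643.7, -397.1]), array([17.5,  2.9]), 9.3))
(np.int32(141), array([240., 181.]), np.float64(23.1), (array([614.3, -46.7]), array([38. , 37.7]), 10.0))
(np.int32(71), array([194., 180.]), np.float64(28.0), (array([612.1, 100.9]), array([26. , 26.9]), 89.6))
(np.int32(68), array([278., 182.]), np.float64(44.9), (array([ 611.1, -169.5]), array([38.2, 16. ]), 0.4))
(np.int32(75), array([315., 188.]), np.float64(44.3), (array([ 594.7, -286.2]), array([35.1, 16.8]), 18.1))
(np.int32(71), array([240., 234.]), np.float64(45.2), (array([446.1, -51.3]), array([35.8, 18. ]), 10.4))
(np.int32(144), array([310., 237.]), np.float64(23.7), (array([ 437.8, -275.1]), array([36.4, 39.3]), 15.8))
red 49 [0.54120166 0.10093948 0.046056  ] [0.5416886 0.1002063] 0.048384388751544945
lid 3471 (array([541.5, 206. ]), array([285.2, 116.2]), 0.1) 0.06500478667429137
base 1891 (array([540.7, 114. ]), array([299.8,  76.2]), 0.3) 0.02419319941424381
petri (array([733. , -59.5]), array([72.8, 71.9]), 45.1)
mat (array([ 462.4, -647.4]), array([1046
[... 274 characters left out ...]
, array([265., 224.]), np.float64(43.3), (array([ 611.4, -172.4]), array([35.2, 15.8]), 1.6))
(np.int32(139), array([264., 254.]), np.float64(44.2), (array([ 594.5, -290.1]), array([34.9, 16.8]), 13.1))
(np.int32(241), array([195., 261.]), np.float64(22.7), (array([ 438.1, -278.8]), array([37.3, 39.6]), 19.5))
red 38 [0.54139212 0.09278949 0.04594604] [0.54131192 0.09550254] 0.04821560271269926
lid 2084 (array([541.1, 198.2]), array([110.2, 279.2]), 89.6) 0.06535693659131392
base 1219 (array([542.8, 133.2]), array([124.4, 299.9]), 89.9) 0.025400852366713418
petri (array([730.7, -71.2]), array([57.2, 69.6]), 89.3)
mat (array([ 528.2, -167.7]), array([293.9, 353.8]), 0.0) 0.0034993159040299622
```

Measurements agree: base origin ≈ (0.541, 0.206), yaw ≈ 0, and base x runs along world +y. Hollows:
- **A (611,-170) and C (446,-53):** on their sides, hollow facing +y.
- **B (595,-287):** on its side, hollow facing -y.
- **D (614,-48) and E (438,-277):** flat, hollow down.

First I'll go to the button.

{"fn": "carry_out", "kwargs": {"plan": [[29.4, 67.3, 0, 1.164, 0], [29.4, 67.3, 0, 1.164, 0], [29.4, 67.3, 0, 1.164, 0], [29.4, 67.3, 0, 1.164, 0], [29.4, 67.3, 0, 1.164, 0], [29.4, 67.3, 0, 1.164, 0], [29.4, 67.3, 0, 1.164, 0], [29.4, 67.3, 0, 1.164, 0], [29.4, 67.3, 0, 1.164, 0], [29.4, 67.3, 0, 1.164, 0], [29.4, 67.3, 0, 1.164, 0], [29.4, 67.3, 0, 1.164, 0], [29.4, 67.3, 0, 1.164, 0], [29.4, 67.3, 0, 1.164, 0], [29.4, 67.3, 0, 1.164, 0], [29.4, 67.3, 0, 1.164, 0], [29.4, 67.3, 0, 1.164, 0], [29.4, 67.3, -6, 1.164, 0], [29.4, 67.3, -12, 1.164, 0], [29.4, 67.3, -14, 1.164, 0]], "squeeze": 6}}

```text
clock: 2.1
position: [0.5401, 0.0966, 0.1494]
ee_rot: [-2.224, -2.218, 0.005]
force: [0.5, -0.7, -1.3]
width: 0.006
```

{"fn": "carry_out", "kwargs": {"plan": [[0.1, 0.2, -2, 0, 0], [0.1, 0.2, -3.6, 0, 0], [0.1, 0.2, -4.0, 0, 0], [0.1, 0.2, -4.3, 0, 0], [0.1, 0.2, -4.5, 0, 0], [0.1, 0.2, -4.5, 0, 0], [0.1, 0.2, -4.5, 0, 0], [0.1, 0.2, 1, 0, 0], [0.1, -0.5, 6, 0, 0], [0.1, -2, 9, 0, 0], [0.1, -4, 9, 0, 0], [0.1, -4, 9, 0, 0]]}}

```text
clock: 3.3
position: [0.542, 0.0534, 0.2415]
ee_rot: [2.227, 2.211, -0.002]
force: [0.6, -0.2, -0.8]
width: 0.003
```

```bash
python3 - <<'E'
from m import *
r,d,c=snap("side"); save(cv2.resize(r[100:300,120:400],(784,560)),"side1.png")
P=cloud(d,c); hsv=cv2.cvtColor(r,cv2.COLOR_RGB2HSV).astype(int)
b=(abs(hsv[...,0]-110)<15)&(hsv[...,1]>120)&(P[...,0]>.35)&(P[...,0]<.75)&(P[...,1]>.1)&(P[...,1]<.5); q=P[b]
print(len(q),np.percentile(q,[2,50,98],axis=0))
for o in dishes(r,d,c): print(o)
E
```

```text
1304 [[0.40174162 0.26796703 0.01586856]
 [0.51892228 0.32121905 0.05603828]
 [0.68329999 0.3535319  0.11594947]]
(np.int32(25), array([251., 171.]), np.float64(27.9), (array([611.5, 100. ]), array([22.6, 21.6]), 85.3))
(np.int32(160), array([198., 201.]), np.float64(43.8), (array([445.7, -57. ]), array([35.4, 14.9]), 17.5))
(np.int32(121), array([259., 200.]), np.float64(22.7), (array([614.8, -52.3]), array([35.8, 34.7]), 9.0))
(np.int32(187), array([265., 224.]), np.float64(43.4), (array([ 611.5, -175.8]), array([15. , 34.9]), 82.0))
(np.int32(144), array([264., 254.]), np.float64(44.3), (array([ 594.9, -290.9]), array([37. , 16.4]), 13.8))
(np.int32(242), array([195., 262.]), np.float64(22.6), (array([ 438., -279.]), array([36.7, 39.5]), 19.8))
```

The lid is fully open: its points reach z 116 mm and y 354 mm. Next I'll tip C by pushing its top toward -y.

{"fn": "carry_out", "kwargs": {"plan": [[-5, -4, -4, 0, 0], [-9.9, -7.5, -8, 0, 0], [-9.9, -7.5, -12, 0, 0], [-9.9, -7.5, -14.5, 0, 0], [-9.9, -7.5, -14.5, 0, 0], [-9.8, -8.2, -14.5, 0, 0], [-9.7, -8.8, -14.5, 0, 0], [-9.6, -9.4, -14.5, 0, 0], [-9.5, -10, -14.5, 0, 0], [-9.4, -10.6, -14.5, 0, 0], [-9.3, -11.2, -14.5, 0, 0], [-9.2, -11.8, -14.5, 0, 0], [-9.2, -11.8, -14.5, 0, 0], [-9.2, -11.8, -8, 0, 0], [-5, -13.6, -7, 0, 0], [-1, -15.6, -7, 0, 0], [3, -17.5, -7, 0, 0], [6.9, -19.2, -7, 0, 0], [6.9, -19.2, -7, 0, 0], [6.9, -19.2, -10, 0, 0]]}}

```text
clock: 5.35
position: [0.6135, -0.1371, 0.1429]
ee_rot: [2.225, 2.21, 0.004]
force: [-0.3, 0.1, -1.4]
width: 0.004
```

```bash
python3 - <<'E'
from m import *
for n in ("top","side"):
    r,d,c=snap(n); print(n); save(cv2.resize(r[150:300,200:400] if n=="top" else r[160:310,130:330],(800,600)),n+"2.png")
    for o in dishes(r,d,c): print(o)
E
```

```text
top
(np.int32(28), array([349., 173.]), np.float64(39.1), (array([ 645.6, -396.9]), array([13.7,  1.2]), 4.5))
(np.int32(149), array([240., 181.]), np.float64(23.0), (array([613.8, -46.8]), array([39.5, 39.8]), 12.6))
(np.int32(66), array([194., 180.]), np.float64(28.5), (array([612.1, 102.6]), array([25.6, 23.2]), 1.1))
(np.int32(73), array([314., 188.]), np.float64(45.3), (array([ 594.3, -286.1]), array([34.2, 16.3]), 18.3))
(np.int32(29), array([245., 232.]), np.float64(23.0), (array([448.6, -68.3]), array([35.8, 14. ]), 7.2))
(np.int32(27), array([314., 236.]), np.float64(22.0), (array([ 442.6, -288.7]), array([34.6,  7.6]), 17.5))
side
(np.int32(45), array([255., 201.]), np.float64(22.4), (array([601.5, -52.3]), array([11.3, 36.9]), 16.4))
(np.int32(39), array([201., 214.]), np.float64(21.4), (array([ 452.4, -101.6]), array([34.4,  7.2]), 4.0))
(np.int32(201), array([265., 223.]), np.float64(43.8), (array([ 612.2, -172.3]), array([17.8, 36.3]), 87.7))
(np.int32(137), array([264., 254.]), np.float64(43.9), (array([ 594.4, -290.7]), array([34.4, 14.7]), 19.9))
(np.int32(236), array([195., 262.]), np.float64(22.8), (array([ 438. , -280.3]), array([36.3, 37.5]), 18.7))
```

{"fn": "carry_out", "kwargs": {"plan": [[-0.2, 0, -4.6, 0, 0], [-0.2, 0, -4.6, 0, 0], [-0.2, -1.2, -4.6, 0, 0], [-0.2, -1.8, -4.6, 0, 0], [-0.2, -2.4, -4.6, 0, 0], [-0.2, -3.0, -4.6, 0, 0], [-0.2, -3.6, -4.6, 0, 0], [-0.2, -4.2, -4.6, 0, 0], [-0.2, -4.8, -4.6, 0, 0], [-0.2, -4.8, -4.6, 0, 0], [-0.2, -5, 1, 0.0, 0], [-1, -9, 1.5, 0.15, 0], [-1, -13, 1.5, 0.28, 0], [-1, -17.9, 1.5, 0.28, 0], [-1, -17.9, 1.5, 0.28, 0], [-1, -17.9, -2.5, 0.28, 0], [-1, -17.9, -4.6, 0.28, 0], [-1, -17.9, -4.6, 0.28, 0]]}}

```text
clock: 7.25
position: [0.5959, -0.3146, 0.0876]
ee_rot: [-1.891, -2.497, 0.012]
force: [-0.8, -0.2, 0.5]
width: 0.003
```

{"fn": "carry_out", "kwargs": {"plan": [[-0.3, 0.9, 0, 0, 0], [-0.5, 1.5, 0, 0, 0], [-0.6, 2.1, 0, 0, 0], [-0.8, 2.7, 0, 0, 0], [-0.9, 3.3, 0, 0, 0], [-1, 3.7, 0, 0, 0], [-1, 3.9, 0, 0, 0], [-1, 3.9, 5, 0, 0], [-4, 3.9, 12, 0, 0], [-9, 3.9, 15, 0, 0], [-14, 3.9, 15, 0, 0], [-18, 3.9, 15, 0, 0], [-18, 3.9, 15, 0, 0], [-22, 3.9, 15, 0, 0], [-22, 3.9, 15, 0, 0]]}}

```text
clock: 8.75
position: [0.3715, -0.2761, 0.2372]
ee_rot: [-1.893, -2.492, 0.016]
force: [0.7, -0.4, -0.4]
width: 0.004
```

```bash
python3 - <<'E'
from m import *
for n in ("top","side"):
    r,d,c=snap(n); print(n); save(cv2.resize(r[150:300,200:400] if n=="top" else r[160:310,130:330],(800,600)),n+"3.png")
    for o in dishes(r,d,c): print(o)
E
```

```text
top
(np.int32(29), array([349., 173.]), np.float64(40.0), (array([ 643.7, -396.5]), array([17.7,  3.9]), 6.7))
(np.int32(140), array([240., 181.]), np.float64(23.5), (array([614.4, -46.4]), array([37.8, 38.1]), 10.8))
(np.int32(69), array([194., 180.]), np.float64(28.3), (array([612.1, 101.9]), array([25.5, 26.2]), 87.8))
(np.int32(59), array([288., 182.]), np.float64(23.0), (array([ 612.1, -199.9]), array([36., 36.]), 1.2))
(np.int32(56), array([304., 191.]), np.float64(24.0), (array([ 586.4, -254.8]), array([36.5, 39.1]), 11.2))
(np.int32(32), array([245., 233.]), np.float64(23.4), (array([448.5, -68.2]), array([36., 14.]), 7.2))
(np.int32(27), array([253., 231.]), np.float64(23.5), (array([453.1, -92.9]), array([36.1, 13.5]), 11.8))
(np.int32(55), array([309., 234.]), np.float64(23.2), (array([ 449.1, -271.2]), array([14.7, 37.1]), 14.6))
side
(np.int32(123), array([259., 201.]), np.float64(22.4), (array([615.6, -52.3]), array([34.8, 35.4]), 11.2))
(np.int32(39), array([201., 214.]), np.float64(22.1), (array([ 452.4, -103.3]), array([34.1,  7.7]), 2.7))
(np.int32(83), array([265., 239.]), np.float64(22.4), (array([ 599.6, -217.5]), array([46.8, 46.7]), 46.8))
(np.int32(73), array([259., 253.]), np.float64(22.3), (array([ 587.4, -259.9]), array([36.7, 37.1]), 10.1))
(np.int32(238), array([195., 262.]), np.float64(22.6), (array([ 438.1, -279.7]), array([37.3, 38.5]), 21.6))
```

View pics/side3.png

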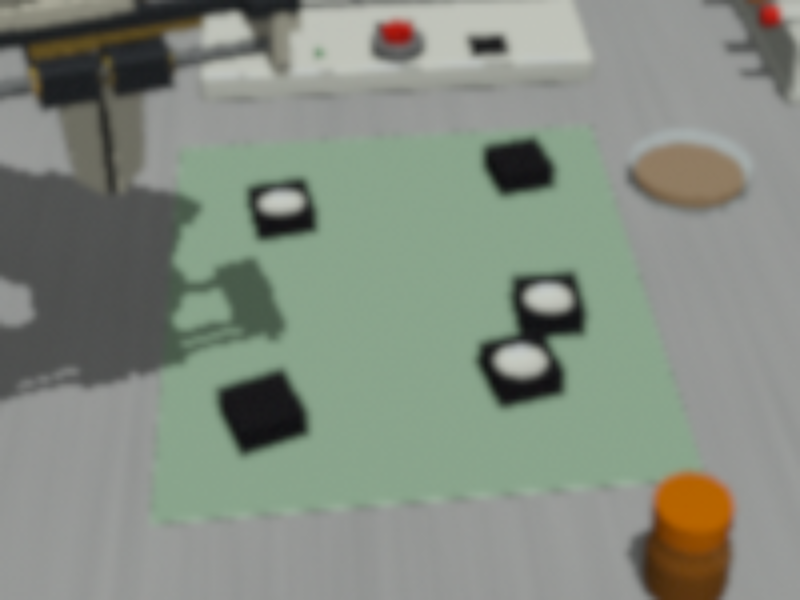

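The side view shows A, B and C lying hollow up, at crop (548,298), (520,360) and (281,203). D at (518,165) and E at (262,410) are still hollow down. Next I'll flip E: grip its -y end, then arc.

{"fn": "carry_out", "kwargs": {"plan": [[4, -1, -4, 0.03, 6.2], [7, -1.3, -8, 0.03, 6.2], [7, -1.3, -12, 0.03, 6.2], [7, -1.3, -14, 0.03, 6.2], [7, -1.3, -14.5, 0.03, 6.2], [7, -1.3, -14.5, 0.03, 6.2]], "squeeze": 5}}

```text
clock: 9.45
position: [0.4466, -0.2885, 0.0924]
ee_rot: [-1.854, -2.525, 0.011]
force: [0.6, -0.2, -0.1]
width: 0.478
```

{"fn": "carry_out", "kwargs": {"plan": [[-0.5, 0, 0, 0, 6.2], [-0.5, 0, 0, 0, 6.2], [-0.5, 0, 0, 0, 6.2], [-0.5, 0, -0.8, 0, 6.2], [-0.5, 0, -1.6, 0, 6.2], [-0.5, 0, -2.1, 0, 6.2], [-0.5, 0, -2.1, 0, 6.2], [-0.5, 0, -2.1, 0, 3], [-0.5, 0, -2.1, 0, 3], [-0.5, 0, -2.1, 0, 3], [-0.5, 0, -2.1, 0, 3], [-0.5, 0, -2.1, 0, 3], [-0.5, 0, -2.1, 0, 3], [-0.5, 0, -2.1, 0, 3]]}}

```text
clock: 10.85
position: [0.4418, -0.2886, 0.0716]
ee_rot: [-1.854, -2.525, 0.011]
force: [0.0, -0.1, 1.7]
width: 0.438
```

{"fn": "carry_out", "kwargs": {"plan": [[-0.05, 0.15, 0.4, 0, 3], [-0.1, 0.35, 0.75, 0, 3], [-0.19, 0.6, 1.05, 0, 3], [-0.28, 0.89, 1.37, 0, 3], [-0.38, 1.21, 1.64, 0, 3], [-0.49, 1.56, 1.87, 0, 3], [-0.62, 1.96, 2.05, 0, 3], [-0.74, 2.36, 2.17, 0, 3], [-0.87, 2.77, 2.24, 0, 3], [-1.0, 3.19, 2.25, 0, 3], [-1.13, 3.6, 2.2, 0, 3], [-1.26, 4.0, 2.1, 0, 3], [-1.26, 4.0, 2.1, 0, 3], [-1.26, 4.0, 2.1, 0, 3]]}}

```text
clock: 12.25
position: [0.4292, -0.2485, 0.0925]
ee_rot: [-1.854, -2.526, 0.011]
force: [-0.1, -1.2, -0.2]
width: 0.44
```

```bash
python3 - <<'E'
from m import *
r,d,c=snap("side"); save(cv2.resize(r[200:320,140:300],(800,600)),"side4.png")
E
```

```text
(no output)
```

View pics/side4.png

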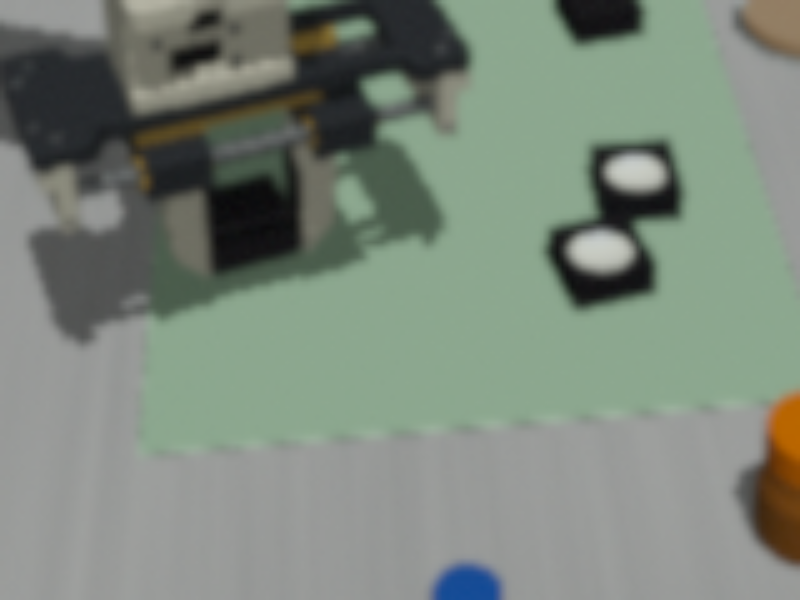

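```bash
python3 - <<'E'
from m import *
r,d,c=snap("side"); P=cloud(d,c); hsv=cv2.cvtColor(r,cv2.COLOR_RGB2HSV)
j=np.array([np.cos(.303),np.sin(.303)]);k=np.array([-j[1],j[0]])
o=arm.observe()["position"]
m=(hsv[...,2]<70)&(P[...,2]<.075)&(P[...,2]>0.0)
rel=P[...,:2]-o[:2]; a=rel@j; b=rel@k
m&=(abs(a)<.018)&(abs(b)<.06)
v,u=np.where(m)
for row in sorted(set(v)): 
    s=v==row; print(row,s.sum(),np.round(1000*np.median(b[m][s]),1),np.round(1000*np.median(P[...,2][m][s]),1),np.median(hsv[...,2][m][s]))
E
```

```text
235 6 31.1 42.5 58.0
236 10 28.4 42.7 40.0
237 14 27.4 42.5 28.0
238 14 23.2 42.1 15.5
239 15 19.6 42.2 14.0
240 15 16.9 42.4 14.0
241 16 11.8 42.0 15.0
242 16 7.3 42.4 15.5
243 16 2.7 43.0 15.0
244 16 0.1 42.2 18.5
245 16 -2.9 41.9 18.0
246 17 -5.8 42.5 18.0
247 17 -6.8 40.0 19.0
248 15 -6.3 36.3 19.0
249 16 -6.4 33.9 19.5
250 16 -7.3 30.9 22.0
251 13 -6.6 29.1 24.0
252 9 -6.9 28.5 32.0
253 5 -6.5 25.5 49.0
254 2 6.9 12.5 58.5
```

The depth profile says E stayed level in the grip: its top is flat at z 42 mm. Instead I'll turn it against the base's front edge, far end up, leaving the hollow toward +y.

{"fn": "carry_out", "kwargs": {"plan": [[0, 0, 3.8, -0.1, 3], [2.1, 5, 3.8, -0.2, 3], [2.1, 10, 3.8, -0.304, 3], [2.1, 15, 3.8, -0.304, 3], [2.1, 20, 3.8, -0.304, 3], [2.1, 25, 3.8, -0.304, 3], [2.1, 29, 3.8, -0.304, 3], [2.1, 30.8, 3.8, -0.304, 3], [2.1, 30.8, 3.8, -0.304, 3], [2.1, 30.8, 2, -0.304, 3], [2.1, 30.8, 1, -0.304, 3], [2.1, 30.8, 1, -0.304, 3]]}}

```text
clock: 13.55
position: [0.4494, 0.0578, 0.1014]
ee_rot: [-2.215, -2.212, 0.013]
force: [-1.0, -0.3, -1.4]
width: 0.438
```

```bash
cat > prof.py <<'E'
from m import *
def prof(jaw=0.0,lo=.0,hi=.085,aw=.016,bw=.06,step=1):
    r,d,c=snap("side"); P=cloud(d,c); hsv=cv2.cvtColor(r,cv2.COLOR_RGB2HSV)
    j=np.array([np.cos(jaw),np.sin(jaw)]);k=np.array([-j[1],j[0]])
    o=arm.observe()["position"]; rel=P[...,:2]-o[:2]; a=rel@j; b=rel@k
    m=(P[...,2]<hi)&(P[...,2]>lo)&(abs(a)<aw)&(abs(b)<bw)
    v,u=np.where(m); print("tcp",np.round(o*1000,1))
    for row in sorted(set(v))[::step]:
        s=v==row; print(row,s.sum(),"y",np.round(1000*(np.median(b[m][s])+ (o[1] if jaw==0 else 0)),1),"z",np.round(1000*np.median(P[...,2][m][s]),1),"V",np.median(hsv[...,2][m][s]))
    return r
E
python3 -c "
from prof import *; prof(0,.015,.075,step=2)"
```

```text
tcp [449.8  58.2 102. ]
168 11 y 89.1 z 51.1 V 74.0
170 11 y 75.6 z 51.5 V 13.0
172 11 y 62.5 z 51.9 V 13.0
174 11 y 50.8 z 51.5 V 15.0
176 12 y 51.0 z 45.0 V 16.0
178 11 y 50.5 z 38.7 V 23.0
180 10 y 77.8 z 15.8 V 98.5
```

{"fn": "carry_out", "kwargs": {"plan": [[0, 0.2, -0.8, 0, 3], [0, 0.2, -1.2, 0, 3], [0, 0.2, -1.5, 0, 3], [0, 0.2, -1.8, 0, 3], [0, 0.2, -2.1, 0, 3], [0, 0.2, -2.4, 0, 3], [0, 0.2, -2.7, 0, 3], [0, 0.2, -3.0, 0, 3], [0, 0.2, -3.0, 0, 3]]}}

```text
clock: 14.5
position: [0.4494, 0.0601, 0.0715]
ee_rot: [-2.215, -2.212, 0.013]
force: [0.5, -0.6, -0.8]
width: 0.434
```

```bash
python3 -c "
from prof import *; prof(0,.003,.075,step=2)"
```

```text
tcp [449.3  60.1  71.6]
170 5 y 119.3 z 26.7 V 106.0
172 11 y 71.5 z 47.1 V 78.0
174 10 y 67.6 z 42.6 V 22.5
176 11 y 62.5 z 38.4 V 20.0
178 11 y 58.3 z 33.8 V 25.0
180 10 y 57.1 z 27.9 V 25.0
182 11 y 51.7 z 24.6 V 22.0
184 11 y 49.0 z 19.1 V 30.0
187 3 y 57.0 z 3.6 V 71.0
189 1 y 45.5 z 3.7 V 126.0
191 2 y 34.3 z 4.0 V 147.5
195 5 y 10.9 z 5.1 V 154.0
197 8 y 2.3 z 3.7 V 159.0
```

Rotated about 52°. Now I'll push against the front wall to finish the quarter turn.

{"fn": "carry_out", "kwargs": {"plan": [[0, 0.2, 0, 0, 3], [0, 0.4, 0, 0, 3], [0, 0.6, 0, 0, 3], [0, 0.7, 0, 0, 3], [0, 0.7, 0, 0, 3]]}}

```text
clock: 15.05
position: [0.449, 0.065, 0.0715]
ee_rot: [-2.217, -2.212, 0.018]
force: [1.2, -9.3, 1.5]
width: 0.435
```

```bash
python3 -c "
from prof import *; prof(0,.003,.075,step=1)"
```

```text
tcp [448.9  65.   71.4]
170 9 y 120.8 z 25.5 V 107.0
171 10 y 114.3 z 25.9 V 101.0
172 11 y 70.3 z 47.7 V 76.0
173 11 y 70.3 z 44.4 V 39.0
174 11 y 66.7 z 43.0 V 20.0
175 11 y 65.6 z 40.3 V 20.0
176 11 y 63.7 z 38.4 V 22.0
177 11 y 62.5 z 34.8 V 26.0
178 11 y 59.9 z 33.3 V 24.0
179 11 y 58.1 z 31.1 V 20.0
180 11 y 56.4 z 28.4 V 21.0
181 11 y 54.8 z 25.5 V 27.0
182 11 y 53.9 z 23.3 V 31.0
183 10 y 51.1 z 21.5 V 30.0
184 11 y 48.9 z 19.0 V 31.0
185 11 y 48.6 z 16.2 V 41.0
186 4 y 62.2 z 3.6 V 63.0
187 2 y 56.2 z 4.2 V 77.0
188 2 y 50.4 z 3.6 V 94.5
189 2 y 46.5 z 3.1 V 126.5
190 1 y 41.2 z 3.5 V 144.0
191 1 y 35.1 z 3.1 V 146.0
192 1 y 29.0 z 3.4 V 147.0
193 1 y 22.6 z 3.6 V 146.0
194 2 y 17.6 z 4.6 V 149.0
195 8 y 13.9 z 3.3 V 154.0
196 8 y 7.7 z 3.8 V 157.5
```

{"fn": "carry_out", "kwargs": {"plan": [[0, -1, 0.5, 0, 3], [1, -2, 3, 0, 3], [5, -6, 3, 0, 3], [8, -9.5, 3, 0, 3], [8, -9.5, 3, 0, 3], [8, -9.5, 1.5, 0, 3], [8, -9.5, 0.5, 0, 3], [8, -9.5, 0.2, 0, 3], [8, -9.5, 0, 0, 3], [8, -9.5, -0.2, 0, 3], [8, -9.5, -0.35, 0, 3], [8, -9.5, -0.35, 0, 3]]}}

```text
clock: 16.3
position: [0.529, -0.0295, 0.0684]
ee_rot: [-2.217, -2.212, 0.018]
force: [-1.4, 1.4, 4.1]
width: 0.431
```

```bash
python3 -c "
from prof import *; prof(0,.004,.075,step=1)"
```

```text
tcp [529.  -29.5  68.4]
188 12 y -22.1 z 45.2 V 58.5
189 12 y -25.1 z 43.6 V 34.5
190 12 y -27.2 z 41.4 V 21.5
191 12 y -27.6 z 38.1 V 20.5
192 12 y -29.9 z 36.6 V 20.0
193 12 y -31.2 z 34.2 V 24.5
194 11 y -33.4 z 32.1 V 27.0
195 11 y -34.9 z 30.3 V 25.0
196 11 y -36.5 z 27.8 V 21.0
197 11 y -37.5 z 24.7 V 20.0
198 11 y -39.7 z 22.8 V 23.0
199 11 y -41.8 z 20.9 V 28.0
200 11 y -43.1 z 18.6 V 30.0
201 11 y -45.2 z 16.1 V 33.0
202 11 y -46.2 z 14.5 V 47.0
203 5 y -38.0 z 4.9 V 74.0
204 8 y -42.3 z 4.4 V 102.0
205 7 y -48.4 z 4.8 V 139.0
206 7 y -53.2 z 4.8 V 157.0
207 4 y -57.1 z 4.8 V 161.0
208 2 y -61.5 z 4.2 V 161.5
209 3 y -65.8 z 4.2 V 162.0
210 1 y -71.5 z 4.9 V 161.0
211 6 y -77.4 z 5.0 V 162.0
212 5 y -81.3 z 5.2 V 161.0
213 3 y -84.4 z 4.5 V 162.0
214 1 y -88.1 z 4.3 V 162.0
```

It's still at about 54°: the grip is too low on the dish, so the fingers meet the wall first. I'll release it to fall flat and re-grip higher on its side.

{"fn": "carry_out", "kwargs": {"plan": [[0, -1, 0.5, 0, 3], [0, -2, 0.5, 0, 3], [0, -2, 0.2, 0, 3], [0, -2, 0.2, 0, 6.4], [0, -2, 0.2, 0, 6.4], [0, -2, 0.2, 0, 6.4], [0, -2, 0.2, 0, 6.4], [0, -2, 0.2, 0, 6.4], [0, -2, 4.2, 0, 6.4], [0, -2, 4.2, 0, 6.4]]}}

```text
clock: 17.35
position: [0.5311, -0.0489, 0.1137]
ee_rot: [-2.219, -2.215, 0.012]
force: [0.6, -0.1, 0.7]
width: 0.696
```

```bash
python3 -c "
from prof import *; prof(0,.007,.042,step=1)
for o in dishes(*snap('side')): print(o)"
```

```text
tcp [530.4 -49.3 112.3]
193 1 y -10.6 z 19.7 V 78.0
194 11 y -17.4 z 21.9 V 45.0
195 11 y -22.5 z 21.7 V 23.0
196 11 y -27.1 z 21.7 V 16.0
197 12 y -33.4 z 22.0 V 18.5
198 12 y -37.9 z 21.6 V 19.0
199 11 y -43.7 z 22.2 V 16.0
200 12 y -47.1 z 21.4 V 20.5
201 11 y -52.6 z 21.6 V 23.0
202 11 y -53.4 z 18.4 V 20.0
203 11 y -53.1 z 15.0 V 20.0
204 11 y -52.9 z 12.4 V 19.0
205 10 y -52.7 z 8.1 V 23.0
206 1 y -55.3 z 7.3 V 59.0
(np.int32(136), array([227., 199.]), np.float64(22.6), (array([527.6, -35.1]), array([41.2, 35.9]), 86.6))
(np.int32(133), array([259., 200.]), np.float64(22.7), (array([614.7, -50. ]), array([35.5, 40. ]), 12.3))
(np.int32(57), array([199., 213.]), np.float64(22.1), (array([449.7, -84. ]), array([34.3, 41.2]), 9.1))
(np.int32(89), array([265., 239.]), np.float64(22.3), (array([ 599.4, -218.2]), array([49.2, 47.5]), 47.5))
(np.int32(76), array([259., 253.]), np.float64(21.9), (array([ 587.5, -259.6]), array([36.3, 36.8]), 10.7))
```

{"fn": "carry_out", "kwargs": {"plan": [[-0.2, 0.4, -1.5, 0, 6.4], [-0.2, 0.4, -3, 0, 6.4], [-0.2, 0.4, -3.4, 0, 6.4], [-0.2, 0.4, -3.4, 0, 3], [-0.2, 0.4, -3.4, 0, 3], [-0.2, 0.4, -3.4, 0, 3], [-0.2, 0.4, -3.4, 0, 3], [-0.2, 0.4, -3.4, 0, 3], [-0.2, 0.4, -3.4, 0, 3], [-0.2, 0.4, -1, 0, 3], [-1, 2, 2, 0, 3], [-4, 6, 2, 0, 3], [-7, 10, 2, 0, 3], [-8, 10.7, 2, 0, 3], [-8, 10.7, 2, 0, 3], [-8, 10.7, 0, 0, 3], [-8, 10.7, -0.6, 0, 3], [-8, 10.7, -0.6, 0, 3]], "squeeze": 8}}

```text
clock: 19.25
position: [0.4496, 0.0564, 0.1043]
ee_rot: [-2.219, -2.211, 0.018]
force: [0.5, 1.4, -1.3]
width: 0.434
```

```bash
python3 -c "
from prof import *; prof(0,.015,.075,step=2)"
```

```text
tcp [449.8  56.7 104.8]
169 11 y 87.3 z 48.2 V 77.0
171 11 y 74.7 z 48.5 V 16.0
173 11 y 63.5 z 47.9 V 13.0
175 12 y 51.4 z 48.5 V 14.0
177 11 y 48.8 z 43.3 V 18.0
179 11 y 48.8 z 36.0 V 20.0
```

{"fn": "carry_out", "kwargs": {"plan": [[0, 0.3, -0.5, 0, 3], [0, 0.3, -0.8, 0, 3], [0, 0.3, -1.1, 0, 3], [0, 0.3, -1.4, 0, 3], [0, 0.3, -1.7, 0, 3], [0, 0.3, -2.0, 0, 3], [0, 0.3, -2.3, 0, 3], [0, 0.3, -2.6, 0, 3], [0, 0.5, -2.8, 0, 3], [0, 0.7, -3.0, 0, 3], [0, 0.8, -3.0, 0, 3], [0, 0.8, -3.0, 0, 3]]}}

```text
clock: 20.5
position: [0.4496, 0.0634, 0.0745]
ee_rot: [-2.221, -2.211, 0.021]
force: [3.2, -8.6, 1.2]
width: 0.431
```

```bash
python3 -c "
from prof import *; prof(0,.006,.075,step=1)"
```

```text
tcp [449.6  63.5  74.4]
170 10 y 120.0 z 26.3 V 107.0
171 10 y 115.5 z 25.3 V 104.0
172 10 y 108.0 z 26.5 V 89.5
173 11 y 68.6 z 45.1 V 62.0
174 10 y 65.7 z 43.0 V 31.0
175 11 y 65.2 z 40.5 V 21.0
176 11 y 62.4 z 38.4 V 22.0
177 11 y 62.1 z 35.2 V 28.0
178 11 y 60.8 z 32.6 V 28.0
179 11 y 59.5 z 29.8 V 25.0
180 11 y 56.4 z 28.5 V 21.0
181 11 y 55.6 z 25.4 V 23.0
182 11 y 53.1 z 23.5 V 26.0
183 11 y 52.4 z 20.3 V 30.0
184 11 y 51.2 z 17.4 V 31.0
185 11 y 48.1 z 16.7 V 38.0
195 1 y 10.7 z 6.1 V 153.0
```

It's leaning at about 58° on the ledge with its lower corner on the bench. I'll re-grip it near its top, then swing it upright about that corner.

{"fn": "carry_out", "kwargs": {"plan": [[0, -0.1, 0, 0, 3], [0, -0.1, 0, 0, 6], [0, -0.1, 0, 0, 6], [0, -0.1, 0, 0, 6], [0, -0.1, 0, 0, 6], [0, 0, 0.8, 0, 6], [0, 0.4, 1.8, 0, 6], [0, 0.65, 1.8, 0, 6], [0, 0.65, 1.8, 0, 6], [0, 0.65, 1.8, 0, 3], [0, 0.65, 1.8, 0, 3], [0, 0.65, 1.8, 0, 3], [0, 0.65, 1.8, 0, 3], [0, 0.65, 1.8, 0, 3], [0, 0.65, 1.8, 0, 3], [0, 0.65, 1.8, 0, 3]], "squeeze": 5}}

```text
clock: 22.15
position: [0.4496, 0.0699, 0.0924]
ee_rot: [-2.22, -2.211, 0.021]
force: [-0.2, 0.6, -0.5]
width: 0.439
```

```bash
python3 -c "
from prof import *; prof(0,.006,.075,step=2)"
```

```text
tcp [449.6  69.9  92.4]
169 10 y 126.5 z 26.5 V 107.0
171 10 y 113.8 z 26.4 V 106.5
173 11 y 103.0 z 25.4 V 91.0
175 11 y 63.9 z 41.0 V 33.0
177 11 y 60.8 z 36.2 V 28.0
179 11 y 56.8 z 31.0 V 30.0
181 11 y 54.9 z 25.3 V 31.0
183 11 y 53.5 z 19.8 V 31.0
185 11 y 49.1 z 15.7 V 31.0
```

{"fn": "carry_out", "kwargs": {"plan": [[0, -0.3, 0.02, 0, 3], [0, -0.6, 0.03, 0, 3], [0, -0.9, 0.03, 0, 3], [0, -1.2, 0, 0, 3], [0, -1.5, -0.05, 0, 3], [0, -1.8, -0.15, 0, 3], [0, -2.1, -0.25, 0, 3], [0, -2.1, -0.25, 0, 3]]}}

```text
clock: 23.0
position: [0.4498, 0.0486, 0.0901]
ee_rot: [-2.221, -2.211, 0.02]
force: [-0.4, -0.6, 4.7]
width: 0.433
```

```bash
python3 -c "
from prof import *; prof(0,.006,.075,step=1)"
```

```text
tcp [449.8  48.7  90.1]
172 7 y 106.7 z 27.1 V 107.0
173 11 y 103.0 z 25.7 V 107.0
174 11 y 95.5 z 26.0 V 107.0
175 11 y 90.4 z 25.3 V 102.0
176 11 y 62.8 z 38.1 V 83.0
177 12 y 45.7 z 45.1 V 50.0
178 11 y 44.6 z 41.9 V 24.0
179 10 y 42.0 z 40.4 V 18.0
180 11 y 41.6 z 36.8 V 22.0
181 11 y 40.3 z 34.7 V 25.0
182 11 y 38.4 z 32.4 V 24.0
183 11 y 37.8 z 29.1 V 24.0
184 11 y 38.4 z 25.3 V 25.0
185 11 y 36.5 z 22.9 V 24.0
186 11 y 35.6 z 20.6 V 24.0
187 11 y 34.2 z 17.5 V 24.0
188 11 y 34.5 z 14.6 V 24.0
189 11 y 32.2 z 12.6 V 25.0
190 11 y 33.3 z 8.3 V 39.0
199 1 y -9.7 z 6.0 V 159.0
```

{"fn": "carry_out", "kwargs": {"plan": [[0, -0.5, 1.5, 0, 3], [4, -4, 2, 0, 3], [8, -7.9, 2, 0, 3], [8, -7.9, 2, 0, 3], [8, -7.9, 0.8, 0, 3], [8, -7.9, 0.2, 0, 3], [8, -7.9, 0.1, 0, 3], [8, -7.9, 0.1, 0, 6], [8, -7.9, 0.1, 0, 6], [8, -7.9, 0.1, 0, 6], [8, -7.9, 0.1, 0, 6], [8, -7.9, 2, 0, 6], [8, -7.9, 5, 0, 0], [8, -5.5, 5, 0, 0], [8, -4.7, 5, 0, 0], [8, -4.7, 5, 0, 0]]}}

```text
clock: 24.65
position: [0.5294, 0.003, 0.14]
ee_rot: [-2.218, -2.213, 0.02]
force: [-0.3, -0.3, 0.2]
width: 0.354
```

```bash
python3 -c "
from prof import *
for n in ('top','side'):
  print(n)
  for o in dishes(*snap(n)): print(o)"
```

```text
top
(np.int32(29), array([349., 173.]), np.float64(37.0), (array([ 648.2, -396.6]), array([ 3.1, 22.6]), 89.8))
(np.int32(138), array([240., 181.]), np.float64(23.6), (array([614.3, -46.2]), array([38.2, 37.6]), 10.5))
(np.int32(66), array([194., 180.]), np.float64(29.0), (array([613. , 102.7]), array([28.3, 27.6]), 23.8))
(np.int32(58), array([288., 182.]), np.float64(22.3), (array([ 612.1, -199.9]), array([36. , 35.8]), 0.9))
(np.int32(52), array([304., 191.]), np.float64(23.0), (array([ 586.6, -254.5]), array([36. , 38.2]), 12.8))
(np.int32(57), array([237., 208.]), np.float64(45.0), (array([524.2, -40.7]), array([34.7, 13. ]), 1.7))
(np.int32(31), array([245., 232.]), np.float64(23.3), (array([448.6, -68.4]), array([35.9, 13.9]), 7.4))
side
(np.int32(164), array([227., 197.]), np.float64(43.7), (array([525.1, -42.1]), array([18.1, 35.8]), 79.6))
(np.int32(127), array([259., 200.]), np.float64(22.3), (array([614.5, -51.6]), array([34.8, 37.4]), 13.0))
(np.int32(50), array([199., 213.]), np.float64(21.7), (array([450.5, -86.1]), array([35.1, 37.4]), 8.0))
(np.int32(76), array([266., 240.]), np.float64(21.9), (array([ 609.3, -229.2]), array([42.5, 36.9]), 77.4))
(np.int32(80), array([259., 254.]), np.float64(21.7), (array([ 587.9, -260.5]), array([37. , 35.6]), 9.8))
```

{"fn": "carry_out", "kwargs": {"plan": [[-0.4, -1.8, 0, 0, 0], [-0.4, -1.8, 0, 0, 0], [-0.4, -1.8, -2, 0, 0], [-0.4, -1.8, -4, 0, 0], [-0.4, -1.8, -4.35, 0, 0], [-0.4, -2.5, -4.35, 0, 0], [-0.4, -3.1, -4.35, 0, 0], [-0.4, -3.7, -4.35, 0, 0], [-0.4, -4.3, -4.35, 0, 0], [-0.4, -4.9, -4.35, 0, 0], [-0.4, -5.5, -4.35, 0, 0], [-0.4, -5.6, -4.35, 0, 0], [-0.4, -5.6, 0, 0, 0], [4, -6.0, 1, 0.1, 6.2], [8.6, -6.3, 1, 0.19, 6.2], [8.8, -6.3, 1, 0.19, 6.2], [8.8, -6.3, -2, 0.19, 6.2], [8.8, -6.3, -2, 0.19, 6.2], [8.8, -6.3, -3, 0.19, 6.2], [8.8, -6.3, -3, 0.19, 6.2]], "squeeze": 8}}

```text
clock: 26.75
position: [0.6166, -0.0619, 0.1089]
ee_rot: [-2.001, -2.412, 0.025]
force: [-0.6, 0.1, 0.6]
width: 0.566
```

```bash
python3 -c "
from prof import *
for n in ('top','side'):
  r,d,c=snap(n);print(n)
  if n=='side':save(cv2.resize(r[160:310,130:330],(800,600)),'side5.png')
  for o in dishes(r,d,c): print(o)"
```

```text
top
(np.int32(30), array([349., 173.]), np.float64(40.6), (array([ 643.6, -397.4]), array([17.6,  2.4]), 10.7))
(np.int32(80), array([194., 180.]), np.float64(28.3), (array([612.2, 100.9]), array([26.3, 26.4]), 2.4))
(np.int32(57), array([287., 183.]), np.float64(22.7), (array([ 612.1, -199.9]), array([36. , 35.9]), 1.2))
(np.int32(52), array([304., 191.]), np.float64(22.9), (array([ 586.5, -254.7]), array([36.1, 37.2]), 13.7))
(np.int32(58), array([194., 202.]), np.float64(39.1), (array([541.4,  99.8]), array([31.8, 38.8]), 1.6))
side
(np.int32(27), array([270., 186.]), np.float64(82.2), (array([643.7, -55.8]), array([0.8, 9.2]), 6.7))
(np.int32(148), array([259., 200.]), np.float64(22.8), (array([615.6, -49.7]), array([38.6, 40.3]), 11.9))
(np.int32(29), array([229., 202.]), np.float64(22.3), (array([529.1, -57.9]), array([22.7, 35.1]), 73.4))
(np.int32(50), array([199., 214.]), np.float64(21.6), (array([445.4, -95. ]), array([29.6, 43.9]), 50.2))
(np.int32(37), array([228., 210.]), np.float64(21.0), (array([524.3, -88.8]), array([ 7.6, 34.8]), 89.5))
(np.int32(85), array([265., 239.]), np.float64(22.1), (array([ 610.6, -219. ]), array([58.7, 38.9]), 82.1))
(np.int32(82), array([259., 254.]), np.float64(21.5), (array([ 587.6, -259.7]), array([37.2, 36.7]), 10.3))
```

View pics/side5.png

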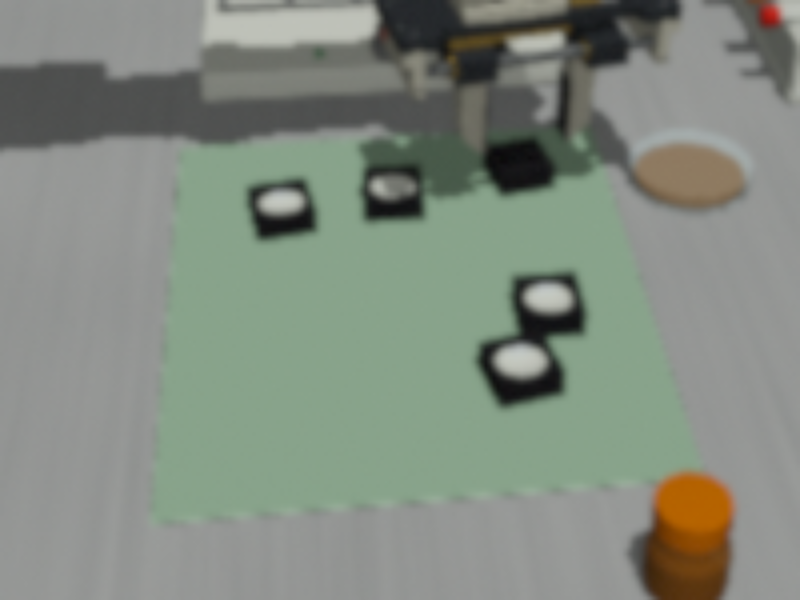

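Side view: four dishes are now hollow up, E at (392,186). Only D at (518,165) is left hollow down, and the gripper is above its end. I'll repeat the ledge turn with the high grip.

{"fn": "carry_out", "kwargs": {"plan": [[0, 0.1, -1.5, 0.02, 6.2], [0, 0.1, -2.6, 0.02, 6.2], [0, 0.1, -3.05, 0.02, 6.2], [0, 0.1, -3.05, 0.02, 3], [0, 0.1, -3.05, 0.02, 3], [0, 0.1, -3.05, 0.02, 3], [0, 0.1, -3.05, 0.02, 3], [0, 0.1, -3.05, 0.02, 3], [0, 0.1, -3.05, 0.02, 3], [0, 0.1, 0, 0, 3], [-2, 2, 2, -0.1, 3], [-6, 6, 2, -0.19, 3], [-10, 9, 2, -0.19, 3], [-14, 11.5, 2, -0.19, 3], [-16.7, 11.9, 2, -0.19, 3], [-16.7, 11.9, 2, -0.19, 3], [-16.7, 11.9, 0.5, -0.19, 3], [-16.7, 11.9, -0.4, -0.19, 3], [-16.7, 11.9, -0.4, -0.19, 3]]}}

```text
clock: 28.75
position: [0.4502, 0.0567, 0.105]
ee_rot: [-2.22, -2.21, 0.025]
force: [0.1, 0.2, -0.8]
width: 0.436
```

```bash
python3 -c "
from prof import *; prof(0,.015,.075,step=2)"
```

```text
tcp [450.3  56.9 105.5]
169 11 y 90.0 z 46.8 V 78.0
171 11 y 78.2 z 46.5 V 18.0
173 11 y 66.0 z 46.9 V 14.0
175 11 y 53.9 z 47.1 V 17.0
177 11 y 52.3 z 41.3 V 18.0
179 11 y 51.9 z 34.5 V 19.0
```

{"fn": "carry_out", "kwargs": {"plan": [[0, 0.3, -0.5, 0, 3], [0, 0.3, -0.8, 0, 3], [0, 0.3, -1.1, 0, 3], [0, 0.3, -1.4, 0, 3], [0, 0.3, -1.7, 0, 3], [0, 0.3, -2.0, 0, 3], [0, 0.3, -2.0, 0, 3]]}}

```text
clock: 29.5
position: [0.4507, 0.0599, 0.0853]
ee_rot: [-2.221, -2.21, 0.023]
force: [2.7, -3.0, 2.1]
width: 0.435
```

```bash
python3 -c "
from prof import *; prof(0,.006,.075,step=1)"
```

```text
tcp [450.5  59.9  85.4]
170 11 y 77.4 z 50.5 V 76.0
171 11 y 74.7 z 48.2 V 38.0
172 11 y 72.9 z 45.9 V 18.0
173 11 y 71.1 z 44.2 V 16.0
174 11 y 67.9 z 42.0 V 16.0
175 11 y 65.2 z 40.3 V 16.0
176 10 y 63.3 z 38.3 V 20.5
177 11 y 62.1 z 35.3 V 29.0
178 11 y 58.9 z 33.5 V 26.0
179 11 y 57.5 z 31.6 V 20.0
180 11 y 55.5 z 29.4 V 21.0
181 11 y 51.8 z 28.0 V 32.0
182 11 y 50.3 z 25.7 V 36.0
183 11 y 51.4 z 21.1 V 30.0
184 10 y 60.6 z 12.5 V 38.5
196 1 y 3.7 z 6.2 V 157.0
```

{"fn": "carry_out", "kwargs": {"plan": [[0, 0.2, -0.1, 0, 3], [0, 0.3, -0.2, 0, 3], [0, 0.4, -0.3, 0, 3], [0, 0.5, -0.3, 0, 3], [0, 0.5, -0.3, 0, 3]]}}

```text
clock: 30.05
position: [0.4504, 0.0635, 0.0823]
ee_rot: [-2.223, -2.209, 0.027]
force: [2.4, -8.2, 2.3]
width: 0.436
```

```bash
python3 -c "
from prof import *; prof(0,.006,.075,step=1)"
```

```text
tcp [450.4  63.5  82.3]
169 1 y 121.8 z 28.0 V 90.0
170 11 y 74.6 z 51.6 V 83.0
171 11 y 74.1 z 48.6 V 52.0
172 11 y 70.7 z 47.4 V 24.0
173 11 y 70.9 z 43.9 V 17.0
174 11 y 67.8 z 42.1 V 19.0
175 11 y 65.0 z 40.4 V 23.0
176 11 y 63.2 z 38.1 V 25.0
177 11 y 61.8 z 34.9 V 24.0
178 11 y 58.4 z 33.6 V 19.0
179 11 y 58.6 z 30.2 V 19.0
180 11 y 56.4 z 28.8 V 27.0
181 11 y 53.2 z 27.0 V 32.0
182 11 y 50.3 z 24.7 V 33.0
183 11 y 50.0 z 21.9 V 30.0
184 11 y 58.3 z 13.7 V 38.0
```

{"fn": "carry_out", "kwargs": {"plan": [[0, -0.2, -0.2, 0, 3], [0, -0.2, -0.5, 0, 3], [0, -0.1, -0.8, 0, 3], [0, 0, -0.8, 0, 3], [0, 0, -0.8, 0, 3]]}}

```text
clock: 30.6
position: [0.4501, 0.0626, 0.0739]
ee_rot: [-2.223, -2.209, 0.029]
force: [1.4, -5.9, 0.5]
width: 0.437
```

```bash
python3 -c "
from prof import *; prof(0,.006,.075,step=1)"
```

```text
tcp [450.1  62.6  73.9]
170 9 y 119.9 z 26.1 V 107.0
171 11 y 114.6 z 26.0 V 107.0
172 11 y 108.5 z 25.3 V 101.0
173 11 y 67.5 z 45.5 V 76.0
174 11 y 65.6 z 42.6 V 38.0
175 11 y 64.8 z 40.6 V 22.0
176 11 y 63.6 z 38.1 V 22.0
177 11 y 62.4 z 35.1 V 27.0
178 11 y 60.9 z 33.0 V 28.0
179 11 y 58.9 z 30.6 V 26.0
180 11 y 57.1 z 27.9 V 21.0
181 11 y 56.2 z 24.9 V 22.0
182 11 y 55.2 z 22.0 V 26.0
183 11 y 53.5 z 19.7 V 30.0
184 11 y 52.3 z 17.2 V 31.0
185 11 y 50.8 z 14.2 V 35.0
186 7 y 48.6 z 12.2 V 50.0
```

{"fn": "carry_out", "kwargs": {"plan": [[0, -0.1, 0, 0, 3], [0, -0.1, 0, 0, 6], [0, -0.1, 0, 0, 6], [0, -0.1, 0, 0, 6], [0, -0.1, 0, 0, 6], [0, 0, 0.8, 0, 6], [0, 0.4, 1.8, 0, 6], [0, 0.7, 1.85, 0, 6], [0, 0.7, 1.85, 0, 6], [0, 0.7, 1.85, 0, 3], [0, 0.7, 1.85, 0, 3], [0, 0.7, 1.85, 0, 3], [0, 0.7, 1.85, 0, 3], [0, 0.7, 1.85, 0, 3], [0, 0.7, 1.85, 0, 3], [0, 0.7, 1.85, 0, 3]], "squeeze": 5}}

```text
clock: 32.25
position: [0.4501, 0.0696, 0.0924]
ee_rot: [-2.223, -2.208, 0.029]
force: [-0.3, 0.4, -1.8]
width: 0.434
```

{"fn": "carry_out", "kwargs": {"plan": [[0, -0.3, 0.02, 0, 3], [0, -0.6, 0.03, 0, 3], [0, -0.9, 0.03, 0, 3], [0, -1.2, 0, 0, 3], [0, -1.5, -0.05, 0, 3], [0, -1.8, -0.15, 0, 3], [0, -2.1, -0.25, 0, 3], [0, -2.3, -0.35, 0, 3], [0, -2.3, -0.35, 0, 3]]}}

```text
clock: 33.15
position: [0.4502, 0.0462, 0.089]
ee_rot: [-2.224, -2.208, 0.029]
force: [-0.6, -0.7, 3.7]
width: 0.431
```

```bash
python3 -c "
from prof import *; prof(0,.006,.075,step=1)"
```

```text
tcp [450.1  46.2  89. ]
172 1 y 106.0 z 27.2 V 108.0
173 11 y 102.6 z 25.8 V 107.0
174 11 y 94.4 z 26.7 V 107.0
175 11 y 90.1 z 25.8 V 102.0
176 11 y 83.9 z 26.4 V 84.0
177 11 y 50.5 z 41.8 V 51.0
178 11 y 40.8 z 44.1 V 23.0
179 11 y 40.4 z 41.4 V 14.0
180 11 y 38.1 z 39.4 V 15.0
181 11 y 38.3 z 35.9 V 16.0
182 11 y 38.2 z 32.5 V 20.0
183 11 y 37.0 z 29.4 V 21.0
184 11 y 36.8 z 26.4 V 21.0
185 11 y 35.6 z 23.3 V 21.0
186 11 y 35.7 z 20.0 V 22.0
187 11 y 35.3 z 17.5 V 22.0
188 11 y 34.5 z 14.6 V 22.0
189 11 y 33.3 z 11.3 V 22.0
190 11 y 32.5 z 8.5 V 30.0
191 1 y 32.3 z 6.0 V 61.0
199 1 y -11.6 z 6.6 V 159.0
```

{"fn": "carry_out", "kwargs": {"plan": [[0, -0.5, 1.5, 0, 3], [4, -2.5, 2.2, 0, 3], [8, -4, 2.2, 0, 3], [12, -6, 2.2, 0, 3], [16, -7.1, 2.2, 0, 3], [17, -7.1, 2.2, 0, 3], [17, -7.1, 1, 0, 3], [17, -7.1, 0.3, 0, 3], [17, -7.1, 0.15, 0, 3], [17, -7.1, 0.15, 0, 6], [17, -7.1, 0.15, 0, 6], [17, -7.1, 0.15, 0, 6], [17, -7.1, 0.15, 0, 6], [17, -7.1, 2, 0, 6], [17, -7.1, 5, 0, 0], [17, -4.7, 5, 0, 0], [17, -3.9, 5, 0, 0], [17, -3.9, 5, 0, 0]]}}

```text
clock: 35.0
position: [0.6198, 0.009, 0.1388]
ee_rot: [-2.22, -2.211, 0.029]
force: [0.0, 0.0, -0.7]
width: 0.357
```

```bash
python3 -c "
from prof import *
for n in ('top','side'):
  print(n)
  for o in dishes(*snap(n)): print(o)"
```

```text
top
(np.int32(28), array([349., 173.]), np.float64(37.1), (array([ 645.3, -396.5]), array([20.8,  4.2]), 7.2))
(np.int32(57), array([287., 183.]), np.float64(22.2), (array([ 612.1, -199.9]), array([36.1, 35.8]), 1.4))
(np.int32(25), array([309., 190.]), np.float64(22.4), (array([ 588.4, -265.7]), array([35.7, 15. ]), 7.7))
(np.int32(26), array([300., 192.]), np.float64(23.1), (array([ 583.4, -241.9]), array([35.6, 14. ]), 19.7))
(np.int32(28), array([250., 208.]), np.float64(23.3), (array([527. , -81.1]), array([40.6, 20.3]), 20.0))
side
(np.int32(170), array([258., 193.]), np.float64(44.0), (array([615.1, -31.3]), array([20.6, 36.6]), 81.1))
(np.int32(49), array([199., 214.]), np.float64(21.0), (array([450.6, -86.5]), array([36. , 34.9]), 6.6))
(np.int32(37), array([228., 210.]), np.float64(20.8), (array([523.7, -88.2]), array([12.4, 35.5]), 80.3))
(np.int32(83), array([265., 239.]), np.float64(21.8), (array([ 600. , -218.2]), array([50.4, 48.2]), 48.7))
(np.int32(81), array([259., 254.]), np.float64(22.1), (array([ 587.5, -259.9]), array([36.6, 37.9]), 12.7))
```

{"fn": "carry_out", "kwargs": {"plan": [[-0.4, -1.4, 0, 0, 0], [-0.4, -1.4, 0, 0, 0], [-0.4, -1.4, -2, 0, 0], [-0.4, -1.4, -4, 0, 0], [-0.4, -1.4, -4.2, 0, 0], [-0.4, -2.1, -4.2, 0, 0], [-0.4, -2.7, -4.2, 0, 0], [-0.4, -3.3, -4.2, 0, 0], [-0.4, -3.9, -4.2, 0, 0], [-0.4, -4.5, -4.2, 0, 0], [-0.4, -5.0, -4.2, 0, 0], [-0.4, -5.1, -4.2, 0, 0], [-0.4, -5.1, 0, 0, 6], [-1, 0, 4, 0, 6], [-4, 5, 8, 0, 6], [-8, 9, 14, 0, 6], [-12, 12, 17, 0, 6], [-12, 12, 17, 0, 6], [-12, 12, 17, 0, 6]]}}

```text
clock: 37.0
position: [0.4976, 0.1303, 0.3112]
ee_rot: [-2.219, -2.214, 0.027]
force: [0.0, -0.2, 0.4]
width: 0.568
```

```bash
cat > all.py <<'E'
from m import *
# outer outline of every dish: dark or white hollow pixels standing above the mat, per view
def full(n):
    r,d,c=snap(n); P=cloud(d,c); hsv=cv2.cvtColor(r,cv2.COLOR_RGB2HSV)
    m=(P[...,2]>.013)&(P[...,2]<.032)&(P[...,0]>.38)&(P[...,0]<.68)&(P[...,1]>-.34)&(P[...,1]<.06)
    g=(abs(hsv[...,0].astype(int)-60)<22)&(hsv[...,1]>35); m&=~g
    k,l,st,ce=cv2.connectedComponentsWithStats(m.astype(np.uint8))
    for i in range(1,k):
        if st[i,4]<60: continue
        q=P[l==i]; f=q[q[:,2]>.017]; print(n,st[i,4],np.round(ce[i]),rect(f[:,:2]), "med z",np.round(np.median(f[:,2])*1000,1))
    return r,d,c
E
python3 - <<'E'
from all import *
r,d,c=full("top"); save(cv2.resize(r[130:270,120:340],(792,504)),"top6.png"); np.savez("top6.npz",r=r,d=d)
r,d,c=full("side"); np.savez("side6.npz",r=r,d=d)
E
```

```text
top 86 [244. 181.] (array([614.9, -57.8]), array([35.5, 35.7]), 1.7) med z 19.6
top 88 [287. 182.] (array([ 612. , -199.7]), array([35.7, 35.9]), 1.9) med z 20.9
top 87 [304. 191.] (array([ 586.7, -254.4]), array([35.9, 37.2]), 9.7) med z 20.2
top 88 [246. 208.] (array([525. , -69.9]), array([35.3, 35.4]), 1.0) med z 20.7
top 86 [249. 232.] (array([450.6, -80.2]), array([33.7, 35.8]), 9.7) med z 20.6
side 111 [259. 203.] (array([614.2, -62. ]), array([39.2, 36. ]), 81.1) med z 20.5
side 107 [228. 207.] (array([525.1, -74.2]), array([39.9, 35.2]), 86.8) med z 20.3
side 116 [200. 211.] (array([450.2, -84.5]), array([35.6, 39.9]), 10.7) med z 20.4
side 334 [263. 244.] (array([ 598.5, -233.4]), array([106.9,  44.9]), 67.6) med z 20.5
```

View pics/top6.png

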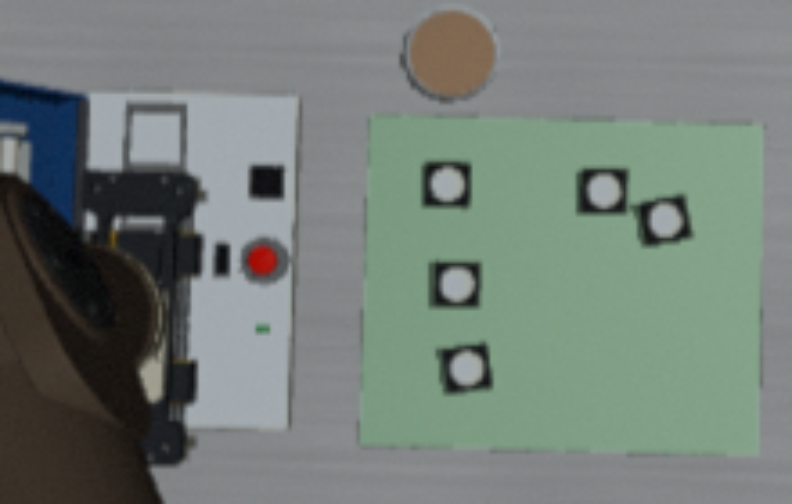

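All five dishes are hollow up in the top view. I'll move over D with the jaws along y, then measure the nests.

{"fn": "carry_out", "kwargs": {"plan": [[3, -4, 0, 0.15, 6], [6, -8, 0, 0.3, 6], [9, -12, -3, 0.45, 6], [11.7, -16, -8, 0.6, 6], [11.7, -19, -12, 0.75, 6], [11.7, -19, -15, 0.9, 6], [11.7, -19, -17, 1.05, 6], [11.7, -19, -17, 1.2, 6], [11.7, -19, -17, 1.35, 6], [11.7, -19, -17, 1.5, 6], [11.7, -19, -17, 1.57, 6], [11.7, -19, -17, 1.57, 6], [11.7, -19, -17, 1.57, 6]]}}

```text
clock: 38.4
position: [0.6154, -0.0615, 0.1396]
ee_rot: [0.01, 3.135, -0.025]
force: [-0.0, 0.2, 0.2]
width: 0.655
```

```bash
python3 - <<'E'
from all import *
print(np.round(arm.observe()["joints"],2))
for n in("top","side"):
    r,d,c=full(n); P=cloud(d,c); hsv=cv2.cvtColor(r,cv2.COLOR_RGB2HSV).astype(int)
    np.savez(n+"7.npz",r=r,d=d)
    if n=="top": save(cv2.resize(r[110:260,125:225],(533,800))[:600],"top7.png")
    inb=(P[...,0]>.37)&(P[...,0]<.72)&(P[...,1]>.14)&(P[...,1]<.262)&(P[...,2]<.045)
    # inner floors: bright regions enclosed by dark ribs
    for thr in (100,):
        g=inb&(hsv[...,2]>np.percentile(hsv[...,2][inb],50)-12)
        k,l,st,ce=cv2.connectedComponentsWithStats(g.astype(np.uint8),connectivity=4)
        for i in range(1,k):
            if st[i,4]>60:
                print(n,"floor",st[i,4],np.round(ce[i],1),st[i,2:4],np.round(plane(c,ce[i][None],.024)[0]*1000,1))
    red=((hsv[...,0]<8)|(hsv[...,0]>172))&(hsv[...,1]>150)&(P[...,0]>.5)&(P[...,0]<.58)&(P[...,1]>.05)&(P[...,1]<.14)
    v,u=np.where(red); print("red",plane(c,np.array([[u.mean(),v.mean()]]),.046)*1000)
E
```

```text
[ 0.52  0.72 -0.81  1.71  0.63  0.98  1.04]
top 95 [287. 182.] (array([ 612. , -199.8]), array([36. , 35.8]), 1.5) med z 20.0
top 87 [305. 190.] (array([ 587.2, -255.1]), array([35.9, 37.7]), 14.6) med z 19.8
top floor 1777 [161.8 202.2] [41 92] [538.3 201.9  24. ]
top floor 161 [163.  167.7] [14 13] [649.4 202.4  24. ]
top floor 160 [161.8 184.3] [13 13] [595.9 204.   24. ]
top floor 172 [161.3 200.9] [14 13] [542.5 203.5  24. ]
top floor 172 [160.9 218.1] [14 13] [487.6 202.7  24. ]
top floor 169 [160. 235.] [13 13] [433.9 203.3  24. ]
red [[541.67480614 100.13165286  46.        ]]
side 102 [259. 203.] (array([613.6, -63.3]), array([39.6, 34.4]), 89.7) med z 20.8
side 113 [227. 207.] (array([524.9, -74.9]), array([39.2, 35.2]), 85.4) med z 20.7
side 120 [200. 211.] (array([450.5, -85.2]), array([35.2, 39. ]), 10.3) med z 20.6
side 339 [263. 244.] (array([ 598.7, -233.3]), array([105.2,  44.4]), 68.0) med z 20.4
side floor 534 [209.8 158.9] [69 26] [485.9 194.1  24. ]
side floor 70 [226.4 156.1] [14  6] [541.1 208.8  24. ]
side floor 72 [193.8 157.8] [14  6] [434.1 207.1  24. ]
side floor 70 [210.1 157. ] [15  5] [487.2 207.9  24. ]
red [[540.46509308  86.76559803  46.        ]]
```

View pics/top7.png

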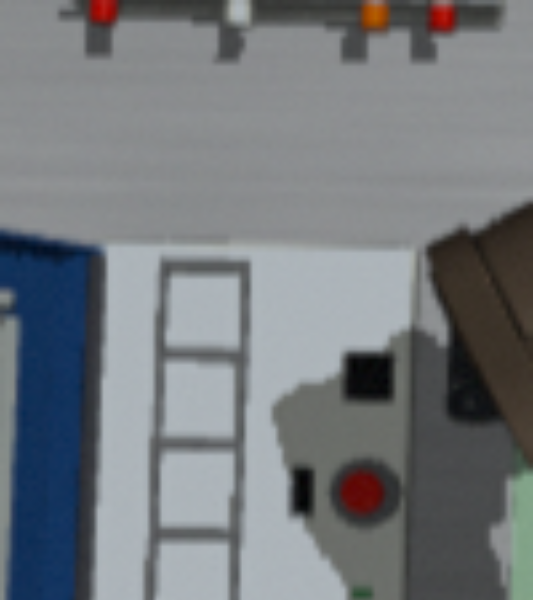

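Nest centres: x ≈ 434, 487.6, 541.5, 595.5 and 649.5, y ≈ 204 (top 203.3, side about 204 after rib occlusion). I'll pick up D and hover it over nest 649.5.

{"fn": "carry_out", "kwargs": {"plan": [[-0.1, 0.2, -3, 0, 6], [-0.1, 0.2, -5.5, 0, 6], [-0.1, 0.2, -6.4, 0, 6], [-0.1, 0.2, -6.4, 0, 6], [-0.1, 0.2, -6.4, 0, 3], [-0.1, 0.2, -6.4, 0, 3], [-0.1, 0.2, -6.4, 0, 3], [-0.1, 0.2, -6.4, 0, 3], [-0.1, 0.2, -6.4, 0, 3], [-0.1, 0.2, -6.4, 0, 3], [-0.1, 0.2, -2, 0, 3], [0, 3, 3, 0, 3], [1, 8, 3, 0, 3], [2, 13, 3, 0, 3], [3, 18, 3, 0, 3], [3.4, 23, 3, 0, 3], [3.4, 26.55, 3, 0, 3], [3.4, 26.55, 3, 0, 3], [3.4, 26.55, 1, 0, 3], [3.4, 26.55, -1, 0, 3]], "squeeze": 10}}

```text
clock: 40.5
position: [0.6497, 0.2051, 0.1303]
ee_rot: [0.007, 3.133, -0.025]
force: [1.2, -0.6, -0.9]
width: 0.433
```

```bash
cat > chk.py <<'E'
from m import *
o=arm.observe();print(np.round(o["position"]*1000,1),np.round(o["force"],1),o["ee_rot"].round(3))
r,d,c=snap("side");P=cloud(d,c);hsv=cv2.cvtColor(r,cv2.COLOR_RGB2HSV)
x,y,z=o["position"]
m=(hsv[...,2]<60)&(abs(P[...,0]-x)<.03)&(abs(P[...,1]-y)<.03)&(abs(P[...,2]-(z-.058))<.02)
v,u=np.where(m);p=P[m]; print(len(p),"x ext",np.percentile(p[:,0],[3,97])*1000,"mid",np.percentile(p[:,0],[3,97]).mean()*1000,"z",np.percentile(p[:,2],[3,97])*1000,"ymin",p[:,1].min()*1000)
E
python3 chk.py
```

```text
[649.7 205.1 130.3] [ 1.2 -0.6 -0.9] [ 0.007  3.133 -0.025]
53 x ext [630.81549847 665.38373221] mid 648.0996153399894 z [56.48846034 75.46297894] ymin 178.0965622835345
```

{"fn": "carry_out", "kwargs": {"plan": [[0.1, -0.1, -1.5, 0, 3], [0.1, -0.1, -2.5, 0, 3], [0.1, -0.1, -3.0, 0, 3], [0.1, -0.1, -3.25, 0, 3], [0.1, -0.1, -3.25, 0, 3]]}}

```text
clock: 41.05
position: [0.6499, 0.2017, 0.0946]
ee_rot: [0.009, 3.137, -0.03]
force: [0.3, -2.7, 4.4]
width: 0.435
```

```bash
python3 chk.py
```

```text
[649.9 201.7  94.6] [ 0.3 -2.7  4.4] [ 0.009  3.137 -0.03 ]
57 x ext [622.37455469 668.99877026] mid 645.6866624743067 z [27.85593891 45.02118436] ymin 175.42764905389728
```

{"fn": "carry_out", "kwargs": {"plan": [[0, 0, 0.2, 0, 3], [0, 0, 0.25, 0, 5.4], [0, 0, 0.25, 0, 5.4], [0, 0, 0.25, 0, 5.4], [0, 0, 0.25, 0, 5.4], [0, 0, 0.5, 0, 5.4], [0, 0, 3, 0, 5.4], [0, -2, 7, 0, 6], [-3, -7, 7, 0, 6], [-6, -12, 7, 0, 6], [-9, -17, 7, 0, 6], [-12, -22, 7, 0, 6], [-12.5, -27.4, 7, 0, 6], [-12.5, -27.4, 7, 0, 6], [-12.5, -27.4, 5, 0, 6], [-12.5, -27.4, 3, 0, 6]]}}

```text
clock: 42.7
position: [0.5251, -0.0744, 0.1248]
ee_rot: [0.015, 3.135, -0.031]
force: [0.3, 0.3, 0.3]
width: 0.654
```

```bash
cat > nests.py <<'E'
from m import *
# dishes standing on the box: outline above rib height
for n in("top","side"):
    r,d,c=snap(n);P=cloud(d,c);hsv=cv2.cvtColor(r,cv2.COLOR_RGB2HSV)
    m=(hsv[...,2]<60)&(P[...,2]>.034)&(P[...,2]<.08)&(P[...,1]>.165)&(P[...,1]<.25)&(P[...,0]>.39)&(P[...,0]<.7)
    m=cv2.morphologyEx(m.astype(np.uint8),cv2.MORPH_CLOSE,np.ones((9,9)))
    k,l,st,ce=cv2.connectedComponentsWithStats(m)
    for i in range(1,k):
        if st[i,4]>40:
            q=P[(l==i)]; q=q[(q[:,2]>.036)&(q[:,2]<.05)]; z=np.percentile(q[:,2],[10,50,90])*1000
            A=np.c_[q[:,:2],np.ones(len(q))]; s=np.linalg.lstsq(A,q[:,2],rcond=None)[0]
            print(n,st[i,4],rect(q[:,:2]),"z",z.round(1),"tilt",s[:2].round(3))
E
python3 nests.py; python3 - <<'E'
from all import *
full("top");full("side"); print(arm.observe()["position"])
E
```

```text
top 161 (array([648.4, 200.5]), array([36.4, 41.1]), 0.2) z [37.  41.2 44.5] tilt [-0.03   0.005]
top 88 [287. 182.] (array([ 612.2, -199.8]), array([35.9, 35.7]), 2.0) med z 19.8
top 88 [304. 190.] (array([ 586.6, -254.5]), array([35.2, 37.7]), 15.4) med z 19.3
side 116 [228. 206.] (array([526.5, -71.5]), array([42.7, 32.3]), 86.7) med z 20.7
side 122 [200. 211.] (array([450.4, -84.4]), array([35.5, 41.9]), 7.2) med z 20.5
side 330 [263. 244.] (array([ 598.4, -233.2]), array([106.1,  44.9]), 68.6) med z 20.7
[ 0.52500221 -0.07184256  0.1249573 ]
```

{"fn": "carry_out", "kwargs": {"plan": [[0, 0, -2.5, 0, 6], [0, 0, -4.4, 0, 6], [0, 0, -4.9, 0, 6], [0, 0, -4.9, 0, 3], [0, 0, -4.9, 0, 3], [0, 0, -4.9, 0, 3], [0, 0, -4.9, 0, 3], [0, 0, -4.9, 0, 3], [0, 0, -4.9, 0, 3], [0, 0, -1, 0, 3], [1, 3, 3, 0, 3], [3, 8, 3, 0, 3], [4, 13, 3, 0, 3], [5, 18, 3, 0, 3], [7.05, 23, 3, 0, 3], [7.05, 27.5, 3, 0, 3], [7.05, 27.5, 2, 0, 3], [7.05, 27.5, 0, 0, 3], [7.05, 27.5, -1, 0, 3], [7.05, 27.5, -1, 0, 3]]}}

```text
clock: 44.9
position: [0.5948, 0.202, 0.1135]
ee_rot: [0.008, 3.139, -0.032]
force: [-0.7, -0.2, -1.2]
width: 0.432
```

```bash
python3 chk.py
```

```text
[594.8 202.  113.5] [-0.7 -0.2 -1.2] [ 0.008  3.139 -0.032]
54 x ext [576.02432963 613.23164222] mid 594.6279859229071 z [40.11636057 59.21914651] ymin 174.74206918936216
```

{"fn": "carry_out", "kwargs": {"plan": [[0.1, 0.1, -0.8, 0, 3], [0.1, 0.1, -1.3, 0, 3], [0.1, 0.1, -1.5, 0, 3], [0.1, 0.1, -1.5, 0, 3], [0.1, 0.1, -1.5, 0, 5.4], [0.1, 0.1, -1.5, 0, 5.4], [0.1, 0.1, -1.5, 0, 5.4], [0.1, 0.1, -1.5, 0, 5.4], [0.1, 0.1, -1.0, 0, 5.4], [0, 0, 3, 0, 5.4], [-3, -4, 5, 0.1, 6], [-6, -9, 5, 0.17, 6], [-9, -14, 5, 0.17, 6], [-12, -19, 5, 0.17, 6], [-14, -24, 5, 0.17, 6], [-14.45, -28.4, 5, 0.17, 6], [-14.45, -28.4, 3, 0.17, 6], [-14.45, -28.4, 1, 0.17, 6], [-14.45, -28.4, 1, 0.17, 6]]}}

```text
clock: 46.85
position: [0.4495, -0.0828, 0.1233]
ee_rot: [-0.254, 3.129, -0.03]
force: [-0.2, 0.5, -0.5]
width: 0.654
```

```bash
python3 nests.py; python3 - <<'E'
from all import *
full("top");full("side"); print(arm.observe()["position"])
E
```

```text
top 381 (array([621.7, 200.5]), array([41.1, 90.3]), 88.5) z [37.4 41.5 44.7] tilt [-0.006 -0.001]
side 79 (array([621.7, 182.5]), array([12. , 88.4]), 86.2) z [36.6 39.8 42.6] tilt [0.009 0.099]
top 85 [287. 182.] (array([ 612.1, -199.8]), array([36. , 35.7]), 1.5) med z 20.0
top 87 [304. 190.] (array([ 587.2, -255. ]), array([35.8, 37.1]), 11.1) med z 20.1
side 118 [200. 211.] (array([450.3, -83.4]), array([35.6, 40.6]), 9.2) med z 20.8
side 328 [263. 244.] (array([ 598.3, -233.6]), array([107.1,  44.6]), 67.7) med z 20.6
[ 0.45160139 -0.08069596  0.12564656]
```

{"fn": "carry_out", "kwargs": {"plan": [[-0.1, -0.15, -2.5, 0, 6], [-0.1, -0.15, -4.5, 0, 6], [-0.1, -0.15, -5, 0, 6], [-0.1, -0.15, -5, 0, 3], [-0.1, -0.15, -5, 0, 3], [-0.1, -0.15, -5, 0, 3], [-0.1, -0.15, -5, 0, 3], [-0.1, -0.15, -5, 0, 3], [-0.1, -0.15, -5, 0, 3], [-0.1, 0, -1, 0, 3], [1, 3, 3, -0.1, 3], [3, 8, 3, -0.16, 3], [5, 13, 3, -0.16, 3], [7, 18, 3, -0.16, 3], [9, 23, 3, -0.16, 3], [9, 28.4, 3, -0.16, 3], [9, 28.4, 2, -0.16, 3], [9, 28.4, 0, -0.16, 3], [9, 28.4, -1, -0.16, 3], [9, 28.4, -1, -0.16, 3]]}}

```text
clock: 49.05
position: [0.5409, 0.202, 0.1143]
ee_rot: [-0.009, 3.139, -0.033]
force: [-0.1, -1.2, -1.0]
width: 0.436
```

```bash
python3 chk.py
```

```text
[540.9 202.  114.3] [-0.1 -1.2 -1. ] [-0.009  3.139 -0.033]
53 x ext [522.32561455 559.12112728] mid 540.7233709133362 z [42.31895507 60.94498727] ymin 174.53568092896083
```

{"fn": "carry_out", "kwargs": {"plan": [[0.05, 0.1, -0.8, 0, 3], [0.05, 0.1, -1.4, 0, 3], [0.05, 0.1, -1.6, 0, 3], [0.05, 0.1, -1.6, 0, 3], [0.05, 0.1, -1.6, 0, 5.4], [0.05, 0.1, -1.6, 0, 5.4], [0.05, 0.1, -1.6, 0, 5.4], [0.05, 0.1, -1.6, 0, 5.4], [0.05, 0.1, -1.0, 0, 5.4], [0, 0, 3, 0, 5.4], [1, -5, 6, -0.15, 6], [1, -10, 6, -0.3, 6], [2, -15, 6, -0.45, 6], [3, -20, 6, -0.6, 6], [4, -25, 6, -0.75, 6], [4.6, -30, 6, -0.9, 6], [4.6, -35, 6, -1.05, 6], [4.6, -40, 6, -1.2, 6], [4.6, -45.8, 5, -1.35, 6], [4.6, -45.8, 4, -1.36, 6]]}}

```text
clock: 51.1
position: [0.5869, -0.2626, 0.1561]
ee_rot: [-1.979, -2.432, 0.032]
force: [-0.0, -0.8, 0.3]
width: 0.654
```

{"fn": "carry_out", "kwargs": {"plan": [[0, 0, 0, 0, 6], [0, 0, 0, 0, 6]]}}

```text
clock: 51.3
position: [0.5867, -0.2624, 0.1561]
ee_rot: [-1.978, -2.431, 0.031]
force: [0.5, 1.0, -0.5]
width: 0.653
```

```bash
python3 nests.py; python3 - <<'E'
from all import *
full("top");full("side"); print(arm.observe()["position"],arm.observe()["ee_rot"])
E
```

```text
top 611 (array([594.4, 200.9]), array([ 41.6, 144.4]), 89.6) z [36.9 40.9 44.5] tilt [0.003 0.002]
top 85 [287. 182.] (array([ 611.9, -199.9]), array([35.6, 35.7]), 0.9) med z 19.8
side 350 [263. 244.] (array([ 598.2, -232.3]), array([107.1,  45.5]), 68.6) med z 20.8
[ 0.58766053 -0.2601214   0.15690683] [-1.97450465 -2.43553914  0.02971359]
```

{"fn": "carry_out", "kwargs": {"plan": [[0, 0.3, -3, 0, 6], [0, 0.3, -6, 0, 6], [0, 0.3, -7.6, 0, 6], [0, 0.3, -8.1, 0, 6], [0, 0.3, -8.1, 0, 3], [0, 0.3, -8.1, 0, 3], [0, 0.3, -8.1, 0, 3], [0, 0.3, -8.1, 0, 3], [0, 0.3, -8.1, 0, 3], [0, 0.3, -8.1, 0, 3], [0, 0.3, -4, 0, 3], [0, 0.3, 0, 0, 3], [-3, 5, 1, 0.15, 3], [-6, 10, 1, 0.3, 3], [-9, 15, 1, 0.45, 3], [-12, 20, 1, 0.6, 3], [-14, 25, 1, 0.75, 3], [-15.3, 30, 1, 0.9, 3], [-15.3, 35, 1, 1.05, 3], [-15.3, 40, 1, 1.2, 3]]}}

```text
clock: 53.5
position: [0.4356, 0.106, 0.1674]
ee_rot: [0.246, 3.125, -0.032]
force: [1.5, 0.4, -0.7]
width: 0.434
```

```bash
python3 -c "
from cell import arm
o=arm.observe();print(o['position'],o['ee_rot'],o['width'])"
```

```text
[0.43563276 0.10595509 0.16740552] [ 0.24600421  3.12504105 -0.03185937] 0.43401133166256173
```

{"fn": "carry_out", "kwargs": {"plan": [[-0.15, 4, 0, 0.1, 3], [-0.15, 9, 0, 0.157, 3], [-0.15, 9.7, 0, 0.157, 3], [-0.15, 9.7, -2.5, 0.157, 3], [-0.15, 9.7, -4.5, 0.157, 3], [-0.15, 9.7, -5.2, 0.157, 3], [-0.15, 9.7, -5.2, 0.157, 3]]}}

```text
clock: 54.2
position: [0.4338, 0.2024, 0.1149]
ee_rot: [0.001, 3.135, -0.032]
force: [0.2, -0.0, -0.6]
width: 0.43
```

```bash
python3 chk.py
```

```text
[433.8 202.4 114.9] [ 0.2 -0.  -0.6] [ 1.000e-03  3.135e+00 -3.200e-02]
58 x ext [414.54671965 450.67277271] mid 432.60974617914684 z [43.06057249 60.68937545] ymin 177.08221588803372
```

{"fn": "carry_out", "kwargs": {"plan": [[0.1, 0.05, -0.8, 0, 3], [0.1, 0.05, -1.4, 0, 3], [0.1, 0.05, -1.65, 0, 3], [0.1, 0.05, -1.65, 0, 3], [0.1, 0.05, -1.65, 0, 5.4], [0.1, 0.05, -1.65, 0, 5.4], [0.1, 0.05, -1.65, 0, 5.4], [0.1, 0.05, -1.65, 0, 5.4], [0.1, 0.05, -1.0, 0, 5.4], [0, 0, 3, 0, 5.4], [1, -5, 5, 0, 6], [3, -10, 5, 0, 6], [5, -15, 5, 0, 6], [8, -19, 5, 0, 6], [11, -23, 5, 0, 6], [14, -27, 5, 0, 6], [16, -31, 5, 0.03, 6], [17.8, -35, 5, 0.03, 6], [17.8, -40.4, 3, 0.03, 6], [17.8, -40.4, 1, 0.03, 6]]}}

```text
clock: 56.25
position: [0.6124, -0.2097, 0.1256]
ee_rot: [-0.032, 3.132, -0.038]
force: [0.8, -1.3, -0.4]
width: 0.651
```

{"fn": "carry_out", "kwargs": {"plan": [[0, 0, 0, 0, 6], [0, 0, 0, 0, 6]]}}

```text
clock: 56.45
position: [0.6123, -0.21, 0.126]
ee_rot: [-0.03, 3.132, -0.037]
force: [0.3, -0.1, 0.8]
width: 0.654
```

```bash
python3 nests.py; python3 - <<'E'
from all import *
full("top");full("side"); print(arm.observe()["position"],arm.observe()["ee_rot"])
E
```

```text
top 617 (array([594.6, 201.1]), array([ 42.3, 145.1]), 89.0) z [37.1 41.1 44.7] tilt [0.001 0.008]
top 178 (array([431.9, 201.3]), array([37.8, 39.9]), 1.1) z [37.7 41.3 44.6] tilt [ 0.029 -0.038]
side 76 (array([569.4, 183.3]), array([11.3, 87.9]), 87.9) z [36.9 39.7 43. ] tilt [-0.01   0.021]
side 150 [267. 235.] (array([ 611.7, -202.4]), array([39.1, 35.7]), 88.4) med z 20.6
[ 0.61327321 -0.20785689  0.12718929] [-0.03567679  3.12976778 -0.03728026]
```

{"fn": "carry_out", "kwargs": {"plan": [[-0.1, 0.65, -2.5, 0, 6], [-0.1, 0.65, -4.6, 0, 6], [-0.1, 0.65, -5.1, 0, 6], [-0.1, 0.65, -5.1, 0, 3], [-0.1, 0.65, -5.1, 0, 3], [-0.1, 0.65, -5.1, 0, 3], [-0.1, 0.65, -5.1, 0, 3], [-0.1, 0.65, -5.1, 0, 3], [-0.1, 0.65, -5.1, 0, 3], [-0.1, 0.65, -1, 0, 3], [-1, 4, 3, 0, 3], [-3, 9, 4, -0.02, 3], [-5, 14, 4, -0.02, 3], [-8, 18, 4, -0.02, 3], [-10, 22, 4, -0.02, 3], [-11, 27, 4, -0.02, 3], [-12.55, 32, 4, -0.02, 3], [-12.55, 37, 4, -0.02, 3], [-12.55, 41.1, 4, -0.02, 3], [-12.55, 41.1, 4, -0.02, 3]]}}

```text
clock: 58.65
position: [0.4863, 0.2118, 0.1688]
ee_rot: [-0.02, 3.128, -0.027]
force: [0.1, -0.7, -1.1]
width: 0.433
```

```bash
python3 chk.py
```

```text
[486.3 211.8 168.8] [ 0.1 -0.7 -1.1] [-0.02   3.128 -0.027]
51 x ext [469.79680804 502.71673501] mid 486.2567715252071 z [ 96.28726695 113.6451533 ] ymin 184.51189733217694
```

{"fn": "carry_out", "kwargs": {"plan": [[0.1, -0.9, -2, 0, 3], [0.1, -0.9, -4, 0, 3], [0.1, -0.9, -5.4, 0, 3], [0.1, -0.9, -5.4, 0, 3]]}}

```text
clock: 59.1
position: [0.4873, 0.1971, 0.1124]
ee_rot: [-0.013, 3.132, -0.036]
force: [-0.6, 0.6, -1.0]
width: 0.433
```

```bash
python3 chk.py
```

```text
[487.3 197.1 112.4] [-0.6  0.6 -1. ] [-0.013  3.132 -0.036]
54 x ext [470.949086   505.15534372] mid 488.05221485933095 z [39.80196062 57.34881701] ymin 170.80996313395178
```

{"fn": "carry_out", "kwargs": {"plan": [[0, 0.5, 0, 0, 3], [0, 0.5, 0, 0, 3], [0, 0.5, -0.6, 0, 3], [0, 0.5, -1.2, 0, 3], [0, 0.5, -1.4, 0, 3], [0, 0.5, -1.4, 0, 3], [0, 0.5, -1.4, 0, 5.4], [0, 0.5, -1.4, 0, 5.4], [0, 0.5, -1.4, 0, 5.4], [0, 0.5, -1.4, 0, 5.4], [0, 0.5, -0.8, 0, 5.4], [0, 0.5, 3, 0, 5.4], [0, -4, 8, 0, 5], [0, -9, 13, 0, 3], [0, -14, 16, 0, 0], [0, -19, 18, 0, 0], [0, -24, 18, 0, 0], [0, -26, 18, 0, 0]]}}

```text
clock: 60.95
position: [0.4876, -0.0488, 0.2928]
ee_rot: [-0.015, 3.128, -0.035]
force: [1.7, -0.5, -1.3]
width: 0.16
```

```bash
python3 nests.py; python3 - <<'E'
from m import *
o=arm.observe(); print(o["position"],o["joints"].round(2))
r,d,c=snap("top"); t=r[140:260,110:210]
r2,d2,c2=snap("side"); s=r2[130:190,170:300]
img=np.vstack([cv2.resize(t,(500,600))]); im2=cv2.resize(s,(780,360))
save(np.vstack([cv2.resize(t.transpose(1,0,2)[:, ::-1],(780,330))[:240],im2]),"c8.png"); 
P=cloud(d2,c2); hsv=cv2.cvtColor(r2,cv2.COLOR_RGB2HSV).astype(int)
b=(abs(hsv[...,0]-110)<15)&(hsv[...,1]>120)&(P[...,0]>.35)&(P[...,0]<.75)&(P[...,1]>.1)&(P[...,1]<.5); q=P[b]
print("lid",np.percentile(q,[2,50,98],axis=0).round(3))
P=cloud(d,c); hsv=cv2.cvtColor(r,cv2.COLOR_RGB2HSV).astype(int)
b=(abs(hsv[...,0]-110)<15)&(hsv[...,1]>120)&(P[...,0]>.35)&(P[...,0]<.75)&(P[...,1]>.1)&(P[...,1]<.5); q=P[b]
print("lid top",np.percentile(q,[2,50,98],axis=0).round(3), "high edge",np.median(q[q[:,2]>np.percentile(q[:,2],95)],0).round(3))
E
```

```text
top 1093 (array([539.6, 201. ]), array([ 41.7, 254.3]), 89.6) z [36.8 41.2 44.4] tilt [-0.003  0.003]
side 247 (array([539.9, 192.5]), array([252.1,  33.2]), 0.6) z [37.2 40.1 43.7] tilt [-0.006  0.043]
[ 0.48779122 -0.05542529  0.29166876] [ 0.77  0.38 -1.    1.84  0.38  1.11  1.19]
lid [[0.402 0.27  0.016]
 [0.564 0.318 0.05 ]
 [0.684 0.353 0.115]]
lid top [[0.4   0.276 0.009]
 [0.536 0.313 0.044]
 [0.681 0.354 0.127]] high edge [0.532 0.325 0.127]
```

View pics/c8.png

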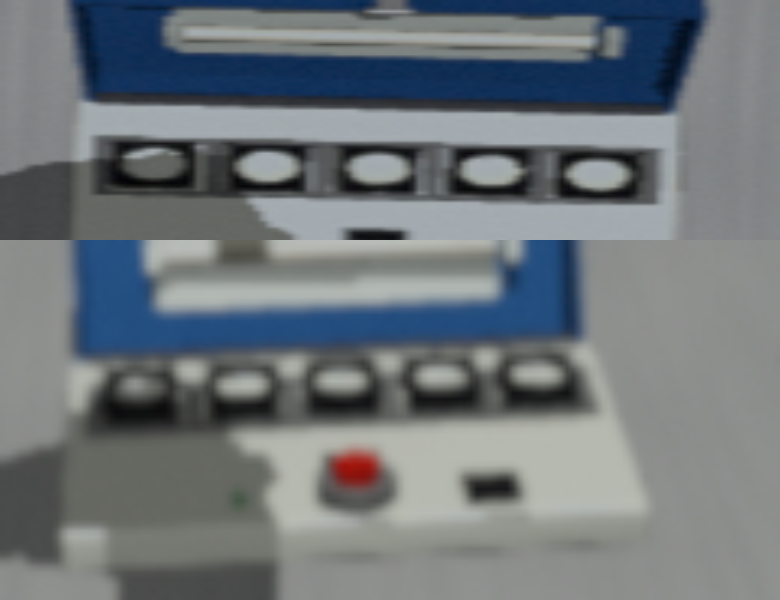

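Composite view: five dishes lie in five nests, hollows up, with tops at z ≈ 41-42 mm, so they rest on the floor. Next I'll go behind the open lid.

{"fn": "carry_out", "kwargs": {"plan": [[1, 4, 0, -0.15, 0], [2, 8, 0, -0.3, 0], [3, 12, 0, -0.45, 0], [4, 16, 0, -0.6, 0], [5.3, 20, 0, -0.75, 0], [5.3, 25, 0, -0.9, 0], [5.3, 30, 0, -1.05, 0], [5.3, 35, 0, -1.2, 0], [5.3, 40, 0, -1.35, 0], [5.3, 45.5, 0, -1.5, 0], [5.3, 45.5, 0, -1.56, 0], [5.3, 45.5, 0, -1.56, 0], [5.3, 45.5, -4, -1.56, 0], [5.3, 45.5, -8, -1.56, 0], [5.3, 45.5, -12, -1.56, 0], [5.3, 45.5, -14, -1.56, 0], [5.3, 45.5, -14.7, -1.56, 0], [5.3, 45.5, -14.7, -1.56, 0]], "squeeze": 10}}

```text
clock: 62.95
position: [0.5403, 0.4055, 0.1439]
ee_rot: [-2.197, -2.234, 0.039]
force: [-0.4, 0.2, 0.1]
width: 0.004
```

{"fn": "carry_out", "kwargs": {"plan": [[0, -2.5, 0, 0, 0], [0, -4.05, 0, 0, 0], [0, -5.55, 0.9, 0, 0], [0, -7.35, 2.1, 0, 0], [0, -9.3, 3.1, 0, 0], [0, -10.85, 3.67, 0, 0], [0, -12.45, 3.97, 0, 0], [0, -14.1, 3.97, 0, 0], [0, -15.7, 3.69, 0, 0], [0, -17.25, 3.1, 0, 0], [0, -17.25, 3.1, 0, 0]]}}

```text
clock: 64.05
position: [0.5412, 0.2294, 0.1749]
ee_rot: [-2.202, -2.232, 0.041]
force: [1.4, 0.7, 4.2]
width: 0.007
```

```bash
python3 - <<'E'
from m import *
r,d,c=snap("side"); save(cv2.resize(r[80:210,150:310],(720,585)),"side9.png")
E
```

```text
(no output)
```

View pics/side9.png

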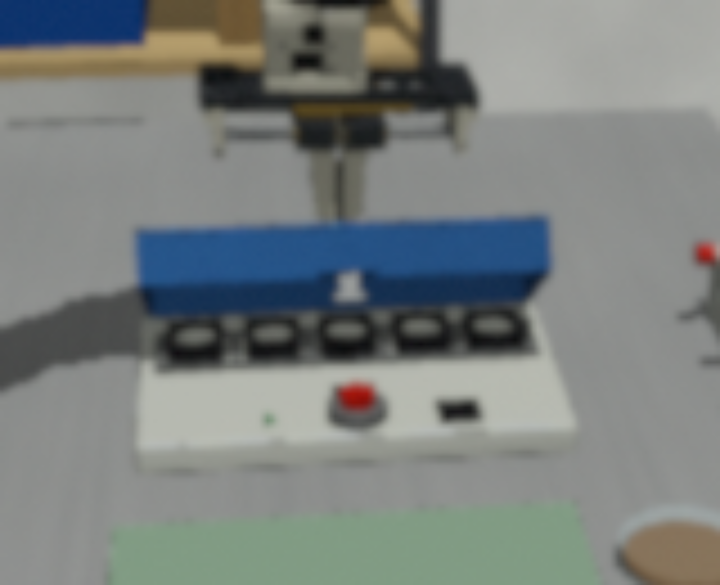

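The lid is held by the fingertips at about 40° and following. Continuing down.

{"fn": "carry_out", "kwargs": {"plan": [[0, -1.0, -0.8, 0, 0], [0, -2.1, -1.1, 0, 0], [0, -3.2, -1.5, 0, 0], [0, -4.0, -2.1, 0, 0], [0, -4.8, -2.8, 0, 0], [0, -5.3, -3.2, 0, 0], [0, -5.8, -3.6, 0, 0], [0, -6.0, -4.0, 0, 0], [0, -6.0, -4.3, 0, 0], [0, -6.0, -4.6, 0, 0], [0, -6.0, -4.8, 0, 0], [0, -6.0, -4.8, 0, 0]]}}

```text
clock: 65.3
position: [0.541, 0.1698, 0.1287]
ee_rot: [-2.203, -2.233, 0.043]
force: [-8.0, -7.1, 25.8]
width: 0.003
```

```bash
cat > lid.py <<'E'
from m import *
for n in("side","top"):
    r,d,c=snap(n);P=cloud(d,c);hsv=cv2.cvtColor(r,cv2.COLOR_RGB2HSV).astype(int)
    b=(abs(hsv[...,0]-110)<15)&(hsv[...,1]>120)&(P[...,0]>.4)&(P[...,0]<.68)&(P[...,1]>.15)&(P[...,1]<.26)&(P[...,2]>.055)&(P[...,2]<.12); q=P[b]
    if len(q)>50:
        s=np.linalg.lstsq(np.c_[q[:,:2],np.ones(len(q))],q[:,2],rcond=None)[0]; print(n,len(q),"z",np.percentile(q[:,2],[5,50,95])*1000,"slope y",s[1],"x",s[0])
E
python3 lid.py
```

```text
side 1098 z [62.14077093 65.01250983 66.99074754] slope y 0.02030730262277526 x -0.0008353251993761851
top 618 z [59.85991079 63.61719524 67.3219153 ] slope y 0.013823483334283827 x 0.0006815466187011226
```

{"fn": "carry_out", "kwargs": {"plan": [[0, 0, 0.3, 0, 0], [0, 0, 1, 0, 0], [0, 0, 4, 0, 0], [0, -5, 9, 0, 0], [0, -10, 13, 0, 0], [0, -15, 15, 0, 0], [-5, -20, 15, 0, 0], [-5, -25, 15, 0, 0], [-5, -30, 15, 0, 0], [-5, -34, 15, 0, 0], [-5, -34, 15, 0, 0]]}}

```text
clock: 66.5
position: [0.4898, -0.1742, 0.2789]
ee_rot: [-2.207, -2.23, 0.045]
force: [0.6, 0.3, 0.8]
width: 0.007
```

```bash
python3 lid.py; python3 - <<'E'
from m import *
r,d,c=snap("side"); r2,_,_=snap("top")
save(np.hstack([cv2.resize(r,(400,300)),cv2.resize(r2,(400,300))]),"fin.png")
E
```

```text
side 1003 z [60.97864982 66.45765451 68.42869888] slope y 0.013020740393339059 x -0.0014043200835731269
top 3204 z [61.34009234 65.23711474 69.0448667 ] slope y -0.014346656058541574 x -0.002034873481336507
```

View pics/fin.png

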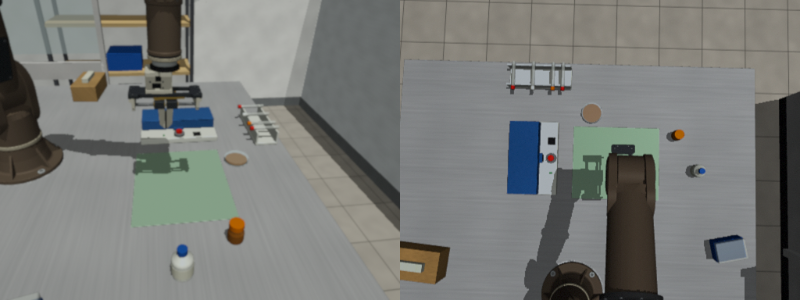

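The lid stays down with nothing touching it: top z 65.2 mm, against 65.0 mm when shut at the start. The bottle, glass dish and jar look to be where they were, and the mat is empty. Handing in.

```bash
python3 -c "
from cell import arm
print(arm.sign_off(), arm.observe()['clock'])"
```

```text
the job is handed in; nothing more can be done
the job is handed in; nothing more can be done
```

The job is done and handed in, with about 67 s of the 210 s used. I pressed the red button and the lid sprang open. I turned all five dishes hollow up and laid each in its own nest, then pushed the lid down until it shut.

- **Turning the dishes:** Three stood on their sides and tipped over with a push. The two lying hollow down I turned against the base's front edge, stood up, then tipped. My first try at this, swinging the dish over by its gripped end, did not turn it, so I changed method.
- **Dishes, checked just before closing:** All five showed hollow up. Their tops were at about 41–42 mm, as expected when resting on the nest floor, with no overall tilt measured across the row.
- **Lid, checked about 1 s after I let go:** Its top was at 65.2 mm, against 65.0 mm when it was shut at the start, and it was level. I could not read the lid's angle, so latching is judged from it staying down.
- **Other objects:** The bottle, glass dish and jar look unmoved in the final pictures. I did not measure them.
- **Where readings differed:** The two cameras disagreed by about 4–5 mm in y. I put this down mostly to hidden surfaces and aimed between them. The largest force I saw was about 26 N, when the fingers pressed the lid home.

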